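# Run the seam of a bonded panel, then weigh it down

## Robot

A 7-joint arm with a two-finger parallel gripper is mounted at the origin on the work surface. World frame = base frame: x ahead of the robot, y to its left, z up, the work surface at z = 0. Lengths are in m, angles in rad, forces in N, time in s.
With the tool pointing down it reaches from about 0.4 to 0.875 m from the base axis. Payload 6.5 kg.
Tool frame: the origin (TCP) lies midway between the tips of the shut fingers; the grasp point (between the pads) lies 19 mm behind it; z points along the fingers, y is the line along which they close (so a half turn about z gives the same grasp; the last joint's range is limited). The gripper opens to 85 mm and grips with 20 to 120 N. Pads are 22 mm wide; open, the fingers measure 114 mm over their backs; the gripper's body (76 mm by 85 mm) begins 54 mm behind the grasp point. The pads swing forward as they close: fully open they stand 13 mm farther back than shut.
Start: joints at [1.094, 0.536, -0.004, 1.538, 0.003, 1.067, -0.071], TCP at [0.26, -0.596, 0.231] pointing down, gripper open.
Joint ranges: [-2.7, 2.7], [-0.37, 2.16], [-1.27, 1.26], [0.24, 2.4], [-1.31, 4.45], [0.19, 1.91], [-2.76, 2.76]. Speed limits (rad/s): [2.39, 2.39, 3.14, 3.14, 3.14, 3.14, 3.14].

## Interface

Orientations are given as a unit quaternion [w, x, y, z].
In Python, from station import manip, optics, job gives the robot as it stands.
- The arm moves only by the tool drive_tool, never from a script. Its argument "series" is a list of rows, each an object with "travel": the shift along the tool's x, y, z in cm, a list of three; "rot": the turn, a rotation vector about the tool's x, y, z in degrees, a list of three; "hand": the finger opening in cm, from 0 to 8.54. A call has 1 to 12 rows; each row shifts and turns the commanded pose from where the row before left it, along the tool's axes as they then stand; what a row does not reach is not made up. A row lasts 1/8 s, in which the tool goes at most 62.5 mm and 10.7 degrees, less where a joint would pass 70% of its speed; a pose out of reach is approached as far as the arm can. A call with a gripper value outside its range is refused whole. The fingers move at their own pace and stop on an object; "force" is the grip in N (left out, the last holds). Time passes only in rows, so rows that do not move let the fingers close. It gives the time, the measured TCP pose, the force, the opening and the grip force at its end, in the units of the state.
- manip.get_state(): the state, without advancing time (a new reading comes with each control period).
- optics.get_image(name): name is "side" or "top" or "wrist"; returns the picture (420x560x3 uint8, red, green, blue); there is no depth.
- optics.camera_model(name): a dict with "fx", "fy", "cx", "cy" (pixels), "k1" (the pictures are not rectified: a ray, as slopes to the right and down, at radius r is drawn at 1 + k1 r^2 times it, then the intrinsics apply), "position" and "attitude" of the camera in the world; the wrist camera has in their place "mount" (4x4, takes a point from camera to tool coordinates, whose origin is the TCP and whose axes are the flange's). Camera axes: x right, y up, looking along -z (the intrinsics and any distortion apply to the point x, -y, -z); pixel columns grow to the right and rows downward; lengths in m; the calibration is good to about 2 mm. A picture is of the moment at which its call begins: read the wrist's pose just before it. camera_model takes no time and is no camera call.
- job.job_done(): hands the job in; it is judged then, once.
The state is a dict: "time": time; "joint_pos": joint angles; "joint_vel": joint speeds; "tau": joint torques, N m; "tool_pos": TCP position; "tool_rot": TCP orientation; "contact_force": force on the tool from outside, world axes, zero at the start; "ft_torque": the same for the moment, N m; "opening": finger opening in m; "gripper_force": force on a finger pad.
Only numpy, scipy, OpenCV 4.12 (cv2) and the standard library are available. Lean on these libraries where they do the work, as an engineer would, in place of code of your own. Each camera call takes 0.05 s, during which the arm holds its last target. There are 200 camera calls.

## Task

Make the bonding station safe by pressing the mushroom stop button down until it latches. Take the stylus from its fork and, with its tip down in the seam channel of the panel, guide it steadily and slowly (about 2 cm a second or less) along the whole seam, starting at the end beside the brass screw; hang it back upright in its fork and stack all the steel plates squarely on the grey cover that the seam runs around, centred and lined up with its edges. With all that done, turn the button clockwise to release it so that it stays up, and leave the bins, bottle, tumbler and tape ring where they are.

Things in the scene. Friction and masses are not known exactly. Their poses are not given: they have to be found in the camera images.
- panel: fixed fixture: black base 150 x 214 x 12 with a metal panel, top face z = 19. Origin under the centre of the grey cover (76 in x, 110 in y, flush with the aluminium round it): pile the plates there, long side along y. Seam: dark channel 12 wide, floor at z = 12, round the cover; centre line (x, y) from its closed start (32, 61) by a brass screw to (-44, 61), (-44, -61), closed end (-10, -61) (mm)
- seam0 (a point): point 0 of 0 to 6 along the seam, on the channel floor, middle of its width; near the start (screw end) (mm)
- seam1 (a point): point 1 of 0 to 6 along the seam, on the channel floor, middle of its width; on the first arm (mm)
- seam2 (a point): point 2 of 0 to 6 along the seam, on the channel floor, middle of its width; first corner (mm)
- seam3 (a point): point 3 of 0 to 6 along the seam, on the channel floor, middle of its width; on the long side (mm)
- seam4 (a point): point 4 of 0 to 6 along the seam, on the channel floor, middle of its width; on the long side (mm)
- seam5 (a point): point 5 of 0 to 6 along the seam, on the channel floor, middle of its width; second corner (mm)
- seam6 (a point): point 6 of 0 to 6 along the seam, on the channel floor, middle of its width; near the end of the short arm (mm)
- stylus: stylus, 80 g, round about its z axis, 112 long, hanging upright in the fork. Origin at the tip, z up along the axis. From the tip: steel point 4 across up to 20, shank 10 across up to 60, flat round collar 32 across from 60 to 66, black handle 18 across from 66 to 112 (grip here) (mm)
- stand: fixed stylus stand; origin on the table, right under the place of the stylus's axis; x points to its back post, the fork opens to -x. Two level arms 12 wide, tops at z = 86, x = -20 to 32, slot 17 wide between them; post at x = 31 to 45. The stylus hangs with its shank in the slot and its collar flat on the arms, tip 26 above the table; lift it out and lower it in from above (mm)
- stop (a joint): press of the stop button, m: 0 up, 0.007 fully down. Takes about 5 N and stays where it is left. Held down by a latch: turning the head clockwise raises it by a cam (fully up at about 0.85 rad)
- stop_twist (a joint): turn of the button's head, rad: 0 at rest, positive clockwise seen from above, at most 0.9; a light spring turns it back to about 0 when let go, the button staying up. Pressing does not turn it
- stop_top (a point): centre of the top of the red mushroom head (40 across, 19 high, three white marks) on a fixed yellow box 72 x 72 x 60; z up. 92 above the table when up, 85 when pressed; under the head a 18 wide stem, 13 high when up, 6 when pressed (10 and 3 above a collar 3 thick, 38 across, on the box) (mm)
- plate0: steel pressing plate, H-shaped seen from above, about 0.4 kg, lying flat on a fixed black rubber mat 3 thick (280 x 240). 100 (x) x 66 (y) x 10 thick, with a waist in the middle only 24 wide in y and 36 long in x, to grip across y in the two notches; origin under its centre. All plates are alike; 2 to 4 are present (mm)
- plate1: steel pressing plate, H-shaped seen from above, about 0.4 kg, lying flat on a fixed black rubber mat 3 thick (280 x 240). 100 (x) x 66 (y) x 10 thick, with a waist in the middle only 24 wide in y and 36 long in x, to grip across y in the two notches; origin under its centre. All plates are alike; 2 to 4 are present (mm)
- plate2: steel pressing plate, H-shaped seen from above, about 0.4 kg, lying flat on a fixed black rubber mat 3 thick (280 x 240). 100 (x) x 66 (y) x 10 thick, with a waist in the middle only 24 wide in y and 36 long in x, to grip across y in the two notches; origin under its centre. All plates are alike; 2 to 4 are present (mm)
- plate3: steel pressing plate, H-shaped seen from above, about 0.4 kg, lying flat on a fixed black rubber mat 3 thick (280 x 240). 100 (x) x 66 (y) x 10 thick, with a waist in the middle only 24 wide in y and 36 long in x, to grip across y in the two notches; origin under its centre. All plates are alike; 2 to 4 are present (mm)
- bin_small: bystander: small open red plastic bin, 60 x 100 x 45; origin under its centre (mm)
- bin_large: bystander: open red plastic bin, 100 x 150 x 70; origin under its centre (mm)
- spray: bystander: white plastic bottle with a blue cap, 64 across, 130 tall (mm)
- tumbler: bystander: open steel tumbler, 72 across, 120 tall (mm)
- tape: bystander: flat black ring (tape core), 90 across, 24 high (mm)
Mind the look-alikes: they are no part of the job. Leave any green, purple or turquoise look-alike of the stand alone.

How it is judged:
By the outcome, as a careful person would: the job done as asked, in the order asked, and still so for the second after the job is handed in, with the robot touching nothing.
Of plate0, plate1, plate2, plate3 only 2 to 4 are there at a start; the rules pass over those that are not, and their reading is None.
At some moment in a run one of plate0, plate1, plate2, plate3 may be knocked a few centimetres aside while the robot is not near it.
It also fails if it takes over 210 s, if anything falls off the work surface, if the arm or the gripper's body presses on something with over 40 N, if the wrist force passes 120 N, or if a joint passes its speed limit or range.

## Working session

There is one attempt and no reset: what is moved stays moved. The work goes in short steps, Python scripts to look and compute and a tool call to move; the robot and the scene stay as the last step left them, time stands still between calls to the robot, and variables do not carry over. Pictures are saved under pics/ and viewed, at most 14 in all, crops included, and the job is handed in when it is done.

Besides the shell and the picture viewer there is one more tool, called by a JSON object that holds its "op" and its "data". drive_tool: Moves the arm, as the interface text tells. Its arguments: {"type":"object","properties":{"series":{"type":"array"},"force":{"type":"number"}},"required":["series"]}

```bash
ls; mkdir -p pics
python3 - <<'E'
from station import manip, optics, job
import cv2
for n in("side","top","wrist"):
    m=optics.camera_model(n);print(n,m)
    if n!="wrist":
        cv2.imwrite(f"pics/{n}0.png",cv2.resize(optics.get_image(n),(800,600),interpolation=cv2.INTER_CUBIC)[:,:,::-1])
print(manip.get_state())
E
```

```text
pics
side {'fx': 434.3763887712325, 'fy': 434.3763887712325, 'cx': 282.37800496506213, 'cy': 205.96952043565398, 'k1': 0.009057877369354556, 'position': array([-0.16531257,  0.88931112,  0.76777781]), 'attitude': array([-0.31699191, -0.16210868,  0.43983138,  0.82449091])}
top {'fx': 524.1707731945714, 'fy': 524.1707731945714, 'cx': 287.12697425196075, 'cy': 198.9967791739616, 'k1': -0.11274341511743874, 'position': array([0.24373071, 0.1534413 , 1.87240447]), 'attitude': array([-0.69806391, -0.04721066,  0.05697442,  0.71220211])}
wrist {'fx': 372.32651944474935, 'fy': 372.32651944474935, 'cx': 284.5367981069843, 'cy': 215.87996687987487, 'k1': -0.08842959603598255, 'mount': array([[ 2.77903801e-06,  9.64979270e-01,  2.62326149e-01,
         6.61712799e-02],
       [ 9.99999565e-01, -2.47454158e-04,  8.99678120e-04,
         1.45758929e-03],
       [ 9.33084431e-04,  2.62326032e-01, -9.64978851e-01,
        -1.41637160e-01],
       [ 0.00000000e+00,  0.00000000e+00,  0.00000000e+00,
         1.00000000e+00]])}
{'time': 0.1, 'joint_pos': array([ 1.09381709,  0.53709295, -0.00445921,  1.53874496,  0.00262781,
        1.0672879 , -0.07118914]), 'joint_vel': array([-0.00103927, -0.00141439, -0.00111579, -0.00105953, -0.00058993,
       -0.00018735,  0.00144806]), 'tau': array([ 1.90827319e-03, -5.84571540e+01,  1.05178200e+00, -2.59780169e+01,
        1.26359321e-02,  4.55770525e-03, -7.62899759e-06]), 'tool_pos': array([ 0.25933317, -0.59542532,  0.23051031]), 'tool_rot': array([-7.32143783e-04,  9.78969721e-01,  2.04004173e-01, -2.17344728e-04]), 'contact_force': array([ 1.10094465, -0.16986463,  0.9892831 ]), 'ft_torque': array([0.01085753, 0.07563245, 0.02500435]), 'gripper_force': 0.0, 'opening': 0.08558860123292884}
```

View pics/top0.png

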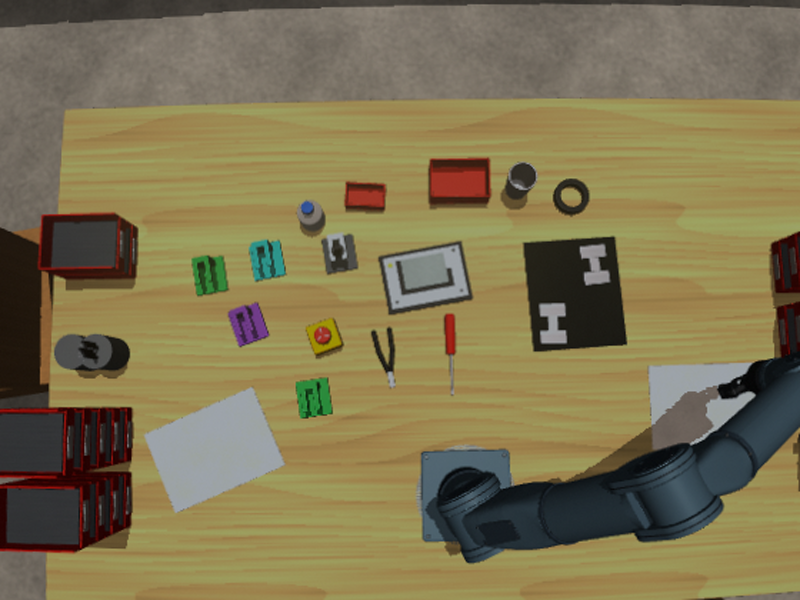

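View pics/side0.png

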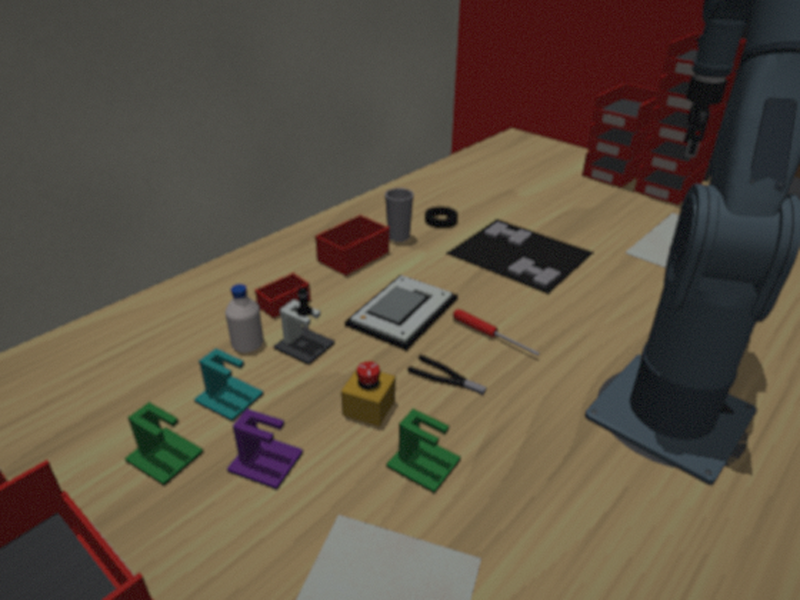

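The top view shows the true stand, grey with the stylus, at (339,254). The look-alikes are green at (209,274) and (314,398), turquoise at (267,260) and purple at (248,324). The stop button is at (323,336), the panel at (425,277), and two plates at (595,265) and (552,323). I choose the grey stand.

```bash
cat > h.py <<'E'
import numpy as np, cv2
from scipy.spatial.transform import Rotation as Rn
from station import manip, optics, job
def rot(q): return Rn.from_quat([q[1],q[2],q[3],q[0]]).as_matrix()
def cam(n,s=None):
    m=optics.camera_model(n)
    if n!="wrist": return m,rot(m["attitude"]),np.array(m["position"])
    s=s or manip.get_state(); R=rot(s["tool_rot"]); M=m["mount"]
    return m,R@M[:3,:3],R@M[:3,3]+s["tool_pos"]
def ray(c,uv):
    m,R,p=c; K=np.array([[m["fx"],0,m["cx"]],[0,m["fy"],m["cy"]],[0,0,1]])
    x=cv2.undistortPoints(np.array([[uv]],float),K,np.array([m["k1"],0,0,0]))[0,0]
    d=R@np.array([x[0],-x[1],-1]); return p,d/np.linalg.norm(d)
def plane(c,uv,z):
    p,d=ray(c,uv); return p+d*(z-p[2])/d[2]
def tri(rs):
    A=sum(np.eye(3)-np.outer(d,d) for p,d in rs); b=sum((np.eye(3)-np.outer(d,d))@p for p,d in rs)
    x=np.linalg.solve(A,b); return x,max(np.linalg.norm(np.cross(x-p,d)) for p,d in rs)
def proj(c,X):
    m,R,p=c; v=R.T@(np.array(X)-p); x,y=v[0]/-v[2],-v[1]/-v[2]; k=1+m["k1"]*(x*x+y*y)
    return np.array([m["fx"]*x*k+m["cx"],m["fy"]*y*k+m["cy"]])
def shot(name):
    s=manip.get_state(); c=cam("wrist",s); im=optics.get_image("wrist"); 
    np.savez(f"pics/{name}.npz",im=im,R=c[1],p=c[2]); cv2.imwrite(f"pics/{name}.png",im[:,:,::-1]); return c,im
def load(name):
    d=np.load(f"pics/{name}.npz"); return (optics.camera_model("wrist"),d["R"],d["p"]),d["im"]
def yaw(R): return np.degrees(np.arctan2(R[1,0],R[0,0]))  # heading of tool x
def go(P,y=None):
    """move from measured pose to TCP P with tool down, tool-x heading y deg: travel (cm) in present axes, rot needed"""
    s=manip.get_state(); R=rot(s["tool_rot"]); t=R.T@(np.array(P)-s["tool_pos"])*100
    y=yaw(R) if y is None else y
    c,n=np.cos(np.radians(y)),np.sin(np.radians(y)); T=np.array([[c,n,0],[n,-c,0],[0,0,-1]])
    rv=np.degrees(Rn.from_matrix(R.T@T).as_rotvec())
    print("tcp",s["tool_pos"].round(4),"yaw",yaw(R).round(2),"travel cm",t.round(2),"rot deg",rv.round(2),"t",round(s["time"],2))
E
python3 - <<'E'
from h import *
ct,cs=cam("top"),cam("side")
f=.7
for n,a,b,z in [("stop",(323,334),(369,372),.09),("stylus top",(338,243),(304,292),.13),("panel",(425,277),(403,304),.019),("plA",(595,265),(508,233),.013),("plB",(552,323),(534,271),.013),("spray",(308,208),(239,290),.13),("purple",(248,324),(262,440),.05),("green2",(314,398),(424,450),.05)]:
    a=np.array(a)*f;b=np.array(b)*f
    x,e=tri([ray(ct,a),ray(cs,b)]); print(n,x.round(3),e.round(4),plane(ct,a,z).round(3))
R=rot(manip.get_state()["tool_rot"]);print(R.round(3))
g=[plane(ct,np.array(p)*f,.019).round(3) for p in [(380,256),(465,242),(472,299),(387,312)]];print(g)
E
```

```text
stop [0.393 0.337 0.08 ] 0.0002 [0.392 0.336 0.09 ]
stylus top [0.604 0.295 0.124] 0.002 [0.605 0.296 0.13 ]
panel [0.537 0.088 0.022] 0.0011 [0.537 0.087 0.019]
plA [ 0.563 -0.347  0.008] 0.0019 [ 0.56  -0.347  0.013]
plB [ 0.415 -0.23   0.01 ] 0.0001 [ 0.415 -0.229  0.013]
spray [0.695 0.37  0.124] 0.0021 [0.691 0.367 0.13 ]
purple [0.428 0.529 0.046] 0.0053 [0.423 0.524 0.05 ]
green2 [0.243 0.367 0.028] 0.0022 [0.241 0.363 0.05 ]
[[ 0.917  0.399 -0.001]
 [ 0.399 -0.917  0.001]
 [-0.    -0.002 -1.   ]]
[array([0.592, 0.199, 0.019]), array([ 0.624, -0.016,  0.019]), array([ 0.479, -0.029,  0.019]), array([0.45 , 0.184, 0.019])]
```

{"op": "drive_tool", "data": {"series": [{"travel": [4.2, -3.9, -0.4], "rot": [0, 0, 0], "hand": 8.5}, {"travel": [4.2, -3.9, -0.4], "rot": [0, 0, 0], "hand": 8.5}, {"travel": [4.2, -3.9, -0.4], "rot": [0, 0, 0], "hand": 8.5}, {"travel": [4.2, -3.9, -0.4], "rot": [0, 0, 0], "hand": 8.5}, {"travel": [4.2, -3.9, -0.4], "rot": [0, 0, 0], "hand": 8.5}, {"travel": [4.2, -3.9, -0.4], "rot": [0, 0, 0], "hand": 8.5}, {"travel": [4.2, -3.9, -0.4], "rot": [0, 0, 0], "hand": 8.5}, {"travel": [4.2, -3.9, -0.4], "rot": [0, 0, 0], "hand": 8.5}, {"travel": [4.2, -3.9, -0.4], "rot": [0, 0, 0], "hand": 8.5}, {"travel": [4.2, -3.9, -0.4], "rot": [0, 0, 0], "hand": 8.5}, {"travel": [4.2, -3.9, -0.4], "rot": [0, 0, 0], "hand": 8.5}, {"travel": [4.2, -3.9, -0.4], "rot": [0, 0, 0], "hand": 8.5}]}}

```text
time: 1.6
tool_pos: [0.535, 0.036, 0.2792]
tool_rot: [0.0, 0.979, 0.204, -0.0]
contact_force: [0.9, -0.2, 0.3]
opening: 0.0851
gripper_force: 0.0
```

Run:
```python
from h import *
go([0.545,0.13,0.28])
shot("p1")
```

```text
tcp [0.535  0.036  0.2792] yaw 23.52 travel cm [ 4.67 -8.22 -0.08] rot deg [0.01 0.02 0.  ] t 1.6
```

View pics/p1.png

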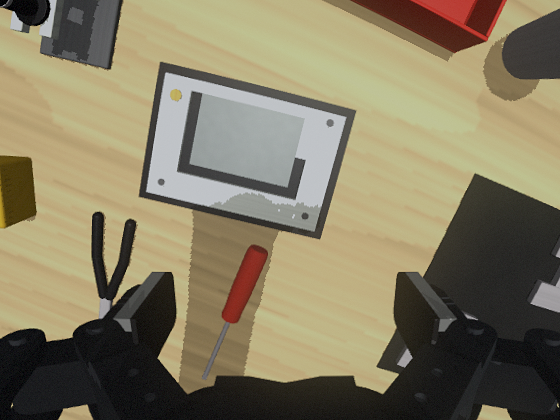

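The picture shows the panel with its brass screw at (176,95), the seam start at (196,93), its corners at (182,170) and (300,195), and its end near (300,160). I'll take a second view from further on.

{"op": "drive_tool", "data": {"series": [{"travel": [1.6, -4.0, 0], "rot": [0, 0, 0], "hand": 8.5}, {"travel": [1.6, -4.0, 0], "rot": [0, 0, 0], "hand": 8.5}, {"travel": [0, -4.0, 0], "rot": [0, 0, 0], "hand": 8.5}, {"travel": [0, 0, 0], "rot": [0, 0, 0], "hand": 8.5}]}}

```text
time: 2.15
tool_pos: [0.5143, 0.1607, 0.2791]
tool_rot: [-0.001, 0.978, 0.207, -0.0]
contact_force: [-0.1, -0.4, 1.2]
opening: 0.0848
gripper_force: 0.0
```

Run:
```python
from h import *
go([0.43,0.30,0.28])
shot("p2")
```

```text
tcp [0.5143 0.1607 0.2791] yaw 23.9 travel cm [ -2.07 -16.15  -0.06] rot deg [-0.1   0.03 -0.  ] t 2.15
```

View pics/p2.png

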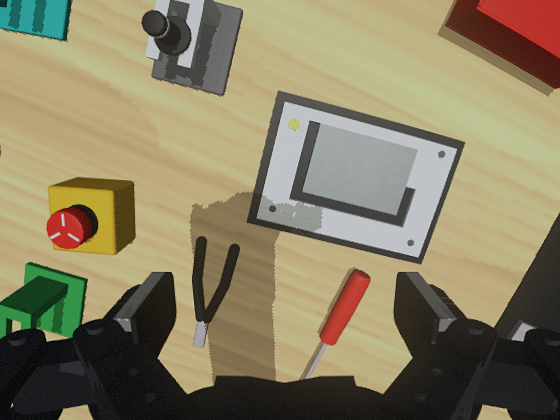

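The second view shows the button head at (68,226), the stylus top at (155,24) over its grey stand, and the panel with its screw at (294,125).

{"op": "drive_tool", "data": {"series": [{"travel": [-1.3, -5.0, 1.5], "rot": [0, 0, 0], "hand": 8.5}, {"travel": [-1.3, -5.0, 1.5], "rot": [0, 0, 0], "hand": 6}, {"travel": [-1.3, -5.0, 1.5], "rot": [0, 0, 0], "hand": 3}, {"travel": [-1.3, -5.0, 1.5], "rot": [0, 0, 0], "hand": 0}, {"travel": [0, 0, 0], "rot": [0, 0, 0], "hand": 0}]}}

```text
time: 2.82
tool_pos: [0.386, 0.3214, 0.2183]
tool_rot: [-0.0, 0.978, 0.207, -0.001]
contact_force: [1.5, -0.6, -0.7]
opening: 0.0116
gripper_force: 0.0
```

Run:
```python
from h import *
shot("s1")
res=[]
for n in("p2","s1"):
    c,im=load(n); hsv=cv2.cvtColor(im,cv2.COLOR_RGB2HSV)
    m=(((hsv[...,0]<6)|(hsv[...,0]>174))&(hsv[...,1]>150)&(hsv[...,2]>70)).astype(np.uint8)
    m=cv2.morphologyEx(m,cv2.MORPH_CLOSE,np.ones((9,9)))
    cnts=cv2.findContours(m,cv2.RETR_EXTERNAL,cv2.CHAIN_APPROX_NONE)[0]
    L=[(cv2.contourArea(k),cv2.minEnclosingCircle(k),k) for k in cnts if cv2.contourArea(k)>300]
    pr=proj(c,[.393,.337,.09])
    a,(ctr,r),k=min(L,key=lambda t:np.hypot(*(np.array(t[1][0])-pr)))
    e=cv2.fitEllipse(k); print(n,pr,a,ctr,r,e); res.append((c,e[0],r))
x,e=tri([ray(c,u) for c,u,r in res]);print("stop",x,e,[plane(c,u,.086) for c,u,r in res])
go([x[0],x[1],.11])
```

```text
p2 [ 65.6425665  231.39865344] 1324.5 (68.5, 227.5) 22.192440032958984 ((68.54988861083984, 227.55532836914062), (39.203857421875, 43.178855895996094), 80.63666534423828)
s1 [267.58935708 189.42666435] 1964.5 (266.375, 186.28125) 25.955007553100586 ((266.1289367675781, 186.83819580078125), (49.272499084472656, 50.84479904174805), 110.2568588256836)
stop [0.39311728 0.33877577 0.08166239] 0.0004871552504426908 [array([0.39588423, 0.33705598, 0.086     ]), array([0.39356212, 0.3386274 , 0.086     ])]
tcp [0.3882 0.3195 0.2188] yaw 23.64 travel cm [ 1.24 -1.57 10.87] rot deg [0.04 0.07 0.  ] t 2.88
```

View pics/s1.png

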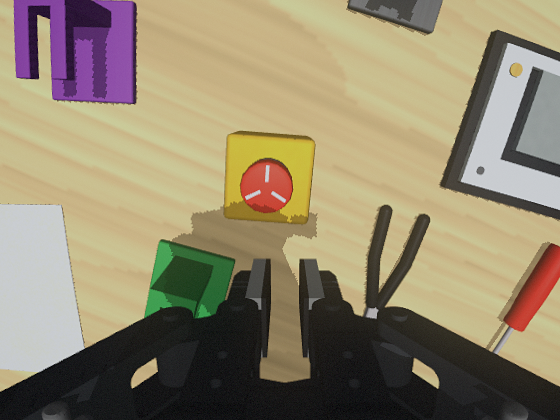

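{"op": "drive_tool", "data": {"series": [{"travel": [0.6, -0.8, 4.0], "rot": [0, 0, 0], "hand": 0}, {"travel": [0.6, -0.8, 4.0], "rot": [0, 0, 0], "hand": 0}, {"travel": [0, 0, 3.0], "rot": [0, 0, 0], "hand": 0}, {"travel": [0, 0, 1.0], "rot": [0, 0, 0], "hand": 0}, {"travel": [0, 0, 0.4], "rot": [0, 0, 0], "hand": 0}, {"travel": [0, 0, 0.3], "rot": [0, 0, 0], "hand": 0}, {"travel": [0, 0, 0.3], "rot": [0, 0, 0], "hand": 0}, {"travel": [0, 0, 0.2], "rot": [0, 0, 0], "hand": 0}, {"travel": [0, 0, 0.2], "rot": [0, 0, 0], "hand": 0}, {"travel": [0, 0, 0.1], "rot": [0, 0, 0], "hand": 0}, {"travel": [0, 0, 0], "rot": [0, 0, 0], "hand": 0}]}}

```text
time: 4.25
tool_pos: [0.394, 0.3396, 0.085]
tool_rot: [-0.0, 0.979, 0.204, 0.001]
contact_force: [2.7, -1.2, 8.9]
opening: 0.0004
gripper_force: 4.4
```

{"op": "drive_tool", "data": {"series": [{"travel": [0, 0, 0.1], "rot": [0, 0, 0], "hand": 0}, {"travel": [0, 0, 0.1], "rot": [0, 0, 0], "hand": 0}, {"travel": [0, 0, 0], "rot": [0, 0, 0], "hand": 0}]}}

```text
time: 4.62
tool_pos: [0.3944, 0.34, 0.0847]
tool_rot: [-0.0, 0.979, 0.204, 0.001]
contact_force: [-2.4, -5.9, 27.7]
opening: 0.0
gripper_force: 14.0
```

{"op": "drive_tool", "data": {"series": [{"travel": [0, 0, -4.5], "rot": [0, 0, 0], "hand": 0}, {"travel": [0, 0, -4.5], "rot": [0, 0, 0], "hand": 3}, {"travel": [4.7, 4.6, -3.2], "rot": [0, 0, 0], "hand": 6}, {"travel": [4.7, 4.6, -3.2], "rot": [0, 0, 0], "hand": 8.5}, {"travel": [4.7, 4.6, -3.2], "rot": [0, 0, 0], "hand": 8.5}, {"travel": [0, 0, 0], "rot": [0, 0, 0], "hand": 8.5}, {"travel": [0, 0, 0], "rot": [0, 0, 0], "hand": 8.5}]}}

```text
time: 5.5
tool_pos: [0.5494, 0.2797, 0.2533]
tool_rot: [-0.0, 0.979, 0.204, -0.001]
contact_force: [-0.5, 0.4, -0.0]
opening: 0.0847
gripper_force: 0.0
```

Run:
```python
from h import *
go([.604,.295,.2]); shot("t1")
```

```text
tcp [0.5494 0.2797 0.2533] yaw 23.58 travel cm [5.63 0.79 5.32] rot deg [-0.05  0.13 -0.  ] t 5.5
```

View pics/t1.png

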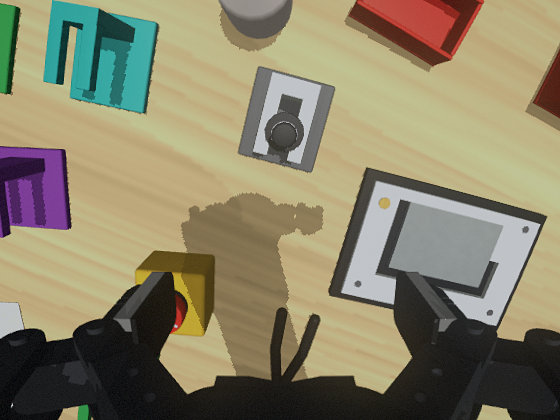

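The stylus top is at (284,134) in the grey fork, which opens downward in the image with its post at the upper side. It sits alone, and this is the right stand. I'll move over it and align the yaw.

{"op": "drive_tool", "data": {"series": [{"travel": [2.2, 0.3, 0], "rot": [0, 0, 6.3], "hand": 8.5}, {"travel": [2.2, 0.4, 0], "rot": [0, 0, 6.3], "hand": 8.5}, {"travel": [0, 0, 0], "rot": [0, 0, 0], "hand": 8.5}, {"travel": [0, 0, 0], "rot": [0, 0, 0], "hand": 8.5}]}}

```text
time: 6.05
tool_pos: [0.5925, 0.2888, 0.2537]
tool_rot: [0.0, 0.995, 0.097, -0.001]
contact_force: [0.0, 0.4, -0.0]
opening: 0.0849
gripper_force: 0.0
```

Run:
```python
from h import *
shot("t2")
R=[]
for n in("t1","t2"):
    c,im=load(n); g=cv2.cvtColor(im,cv2.COLOR_RGB2GRAY); u0=proj(c,[.604,.295,.138]).astype(int)
    x,y=np.maximum(u0-60,0); cr=g[y:y+120,x:x+120]
    b=cv2.resize(cr,None,fx=3,fy=3,interpolation=cv2.INTER_CUBIC)
    cv2.imwrite(f"pics/c_{n}.png",b)
    ci=cv2.HoughCircles(cv2.GaussianBlur(b,(5,5),1),cv2.HOUGH_GRADIENT,1,30,param1=80,param2=18,minRadius=25,maxRadius=60)
    print(n,u0,(x,y),None if ci is None else [(k[:2]/3+[x,y],k[2]/3) for k in ci[0][:4]])
cv2.imwrite("pics/cc.png",np.hstack([cv2.imread("pics/c_t1.png"),cv2.imread("pics/c_t2.png")]))
go([.604,.295,.2])
```

```text
t1 [294 130] (np.int64(234), np.int64(70)) [(array([284.16666794, 132.16666794]), np.float32(19.800001))]
t2 [277 193] (np.int64(217), np.int64(133)) [(array([269.16666794, 199.16666412]), np.float32(12.466667)), (array([270.5, 187.5]), np.float32(19.433332))]
tcp [0.5927 0.2887 0.254 ] yaw 11.12 travel cm [ 1.24 -0.4   5.39] rot deg [-0.01  0.08 -0.  ] t 6.1
```

View pics/cc.png

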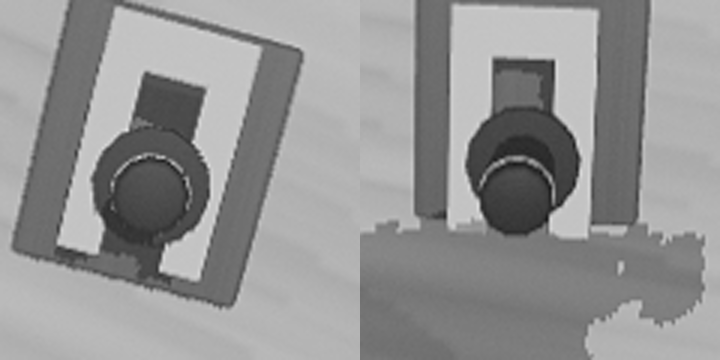

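Both crops show the handle top and collar clearly: the top is at (284.3,134.3) and (269,199.3), the collar at (284.3,132) and (271.3,187).

Run:
```python
from h import *
c1,_=load("t1");c2,_=load("t2")
T,e=tri([ray(c1,(284.3,134.3)),ray(c2,(269,199.3))]);print("top",T,e)
C,e=tri([ray(c1,(284.3,132.)),ray(c2,(271.0,187.3))]);print("collar",C,e)
for c,u,w in((c1,(284.3,134.3),(284.3,132)),(c2,(269,199.3),(271,187.3))): print(plane(c,u,.138),plane(c,w,.092))
# panel: dark channel polygon in p1,p2
for n in("p1","p2"):
    c,im=load(n);g=cv2.cvtColor(im,cv2.COLOR_RGB2GRAY);u=proj(c,[.537,.088,.019])
    m=(g<85).astype(np.uint8)
    for k in cv2.findContours(m,cv2.RETR_LIST,cv2.CHAIN_APPROX_NONE)[0]:
        a=cv2.contourArea(k); M=cv2.moments(k)
        if a>400 and np.hypot(M["m10"]/M["m00"]-u[0],M["m01"]/M["m00"]-u[1])<60:
            p=cv2.approxPolyDP(k,4,True)[:,0]; print(n,a,p.tolist()); print(np.array([plane(c,q,.019)[:2] for q in p.astype(float)]).round(4).tolist())
    # brass screw
    h=cv2.cvtColor(im,cv2.COLOR_RGB2HSV);s=proj(c,[.537+.02,.088+.0,.019])
    m=((h[...,0]>18)&(h[...,0]<32)&(h[...,1]>120)&(h[...,2]>120)).astype(np.uint8)
    for k in cv2.findContours(m,cv2.RETR_EXTERNAL,cv2.CHAIN_APPROX_NONE)[0]:
        a=cv2.contourArea(k)
        if 30<a<300: q=cv2.minEnclosingCircle(k)[0]; print("brass",n,a,q,plane(c,q,.019))
go([T[0],T[1],.102])
```

```text
top [0.59863794 0.30009616 0.13713201] 5.9280314167546695e-05
collar [0.59805622 0.30012484 0.08964805] 0.00010472967891048247
[0.59868503 0.30017098 0.138     ] [0.59814516 0.30005779 0.092     ]
[0.59883264 0.30003802 0.138     ] [0.59853042 0.30022953 0.092     ]
p1 1883.5 [[192, 92], [177, 170], [294, 198], [301, 159], [295, 158], [287, 188], [188, 163], [201, 95]]
[[0.58, 0.1593], [0.4966, 0.1461], [0.5188, 0.0163], [0.5611, 0.0268], [0.5595, 0.0331], [0.526, 0.0279], [0.5086, 0.1375], [0.5808, 0.1495]]
p1 3071.5 [[160, 62], [139, 196], [319, 238], [355, 111], [343, 108], [349, 112], [336, 111], [341, 107], [334, 105], [339, 109], [335, 112], [308, 106], [347, 116], [314, 232], [147, 193], [165, 71], [306, 105], [262, 92], [265, 87]]
[[0.5953, 0.2009], [0.452, 0.1762], [0.4876, -0.0287], [0.6299, -0.0045], [0.6276, 0.0083], [0.6264, 0.0008], [0.6218, 0.0137], [0.6276, 0.0107], [0.6265, 0.0182], [0.6249, 0.0117], [0.6205, 0.0143], [0.6146, 0.0427], [0.6219, 0.0009], [0.4919, -0.0204], [0.4589, 0.1688], [0.5889, 0.1929], [0.6147, 0.045], [0.6085, 0.0922], [0.6143, 0.0913]]
brass p
[... 233 characters left out ...]
, 0.161], [0.4973, 0.1459], [0.5185, 0.0185], [0.5611, 0.0251], [0.5598, 0.0334], [0.5255, 0.0289], [0.5083, 0.1376], [0.5816, 0.1501]]
p2 3026.5 [[280, 101], [280, 112], [273, 111], [247, 222], [420, 263], [464, 142], [326, 104], [332, 106], [327, 111], [291, 101], [457, 148], [417, 258], [256, 218], [283, 101], [289, 101]]
[[0.5864, 0.1971], [0.5761, 0.1926], [0.5741, 0.1997], [0.4515, 0.1783], [0.4872, -0.0258], [0.6301, -0.0017], [0.6031, 0.1521], [0.6039, 0.1455], [0.5971, 0.1481], [0.591, 0.1866], [0.6212, 0.0022], [0.4913, -0.0194], [0.4599, 0.1709], [0.5876, 0.1942], [0.5902, 0.1885]]
tcp [0.5927 0.2887 0.254 ] yaw 11.12 travel cm [ 0.83 -1.   15.19] rot deg [-0.01  0.08 -0.  ] t 6.1
```

{"op": "drive_tool", "data": {"series": [{"travel": [0.4, -0.5, 0], "rot": [0, 0, 0], "hand": 8.5}, {"travel": [0.43, -0.5, 2], "rot": [0, 0, 0], "hand": 8.5}, {"travel": [0, 0, 4], "rot": [0, 0, 0], "hand": 8.5}, {"travel": [0, 0, 4], "rot": [0, 0, 0], "hand": 8.5}, {"travel": [0, 0, 3], "rot": [0, 0, 0], "hand": 6}, {"travel": [0, 0, 2.0], "rot": [0, 0, 0], "hand": 5}, {"travel": [0, 0, 0], "rot": [0, 0, 0], "hand": 4}, {"travel": [0, 0, 0], "rot": [0, 0, 0], "hand": 3}]}}

```text
time: 7.1
tool_pos: [0.6013, 0.3, 0.1054]
tool_rot: [-0.0, 0.995, 0.095, 0.001]
contact_force: [0.8, 0.2, 1.3]
opening: 0.0301
gripper_force: 0.0
```

Run:
```python
from h import *
go([.5985,.3001,.102])
mod=np.array([[-50,67],[-50,-67],[-38,-55],[-38,55]])/1e3
p1=np.array([[0.4966,0.1461],[0.5188,0.0163],[0.526,0.0279],[0.5086,0.1375]]);p2=np.array([[0.4973,0.1459],[0.5185,0.0185],[0.5255,0.0289],[0.5083,0.1376]])
def fit(A,B):
    a,b=A.mean(0),B.mean(0); r=Rn.align_vectors(np.c_[B-b,np.zeros(len(B))],np.c_[A-a,np.zeros(len(A))])[0].as_matrix()[:2,:2]
    o=b-r@a; print("origin",o.round(4),"yaw",np.degrees(np.arctan2(r[1,0],r[0,0])).round(2),"res",(np.linalg.norm(A@r.T+o-B,axis=1)*1e3).round(1)); return r,o
fit(mod,p1);fit(mod,p2);r,o=fit(mod,(p1+p2)/2)
for q in [[.58,.160],[.5812,.1498],[.5611,.026],[.5597,.0333],[.5709,.1746]]: print(((np.array(q)-o)@r*1e3).round(1))
fit(np.array([[75,107],[-75,107],[-75,-107],[75,-107]])/1e3,np.array([[.5953,.2009],[.4518,.1772],[.4874,-.027],[.630,-.003]]))
P=np.array([[32,61],[-44,61],[-44,-61],[-10,-61]])/1e3@r.T+o; print(P.round(4))
np.savez("panel.npz",r=r,o=o,P=P)
```

```text
tcp [0.6013 0.3    0.1054] yaw 10.94 travel cm [-0.27 -0.06  0.34] rot deg [-0.04 -0.1   0.  ] t 7.1
origin [0.5559 0.0892] yaw 9.42 res [1.4 1.9 1.6 0.9]
origin [0.5558 0.0898] yaw 9.24 res [2.5 3.1 1.7 1.2]
origin [0.5559 0.0895] yaw 9.33 res [2.  2.5 1.7 1. ]
[35.2 65.7]
[34.8 55.4]
[ -5.1 -63.5]
[ -5.3 -56.1]
[28.6 81.6]
origin [0.5411 0.087 ] yaw 9.67 res [4.6 3.7 4.6 4.2]
[[0.5776 0.1549]
 [0.5026 0.1425]
 [0.5223 0.0221]
 [0.5559 0.0277]]
```

{"op": "drive_tool", "data": {"series": [{"travel": [-0.25, -0.05, 0.3], "rot": [0, 0, 0], "hand": 3}, {"travel": [0, 0, 0], "rot": [0, 0, 0], "hand": 1.0}, {"travel": [0, 0, 0], "rot": [0, 0, 0], "hand": 1.0}, {"travel": [0, 0, 0], "rot": [0, 0, 0], "hand": 1.0}], "force": 60}}

```text
time: 7.6
tool_pos: [0.5982, 0.2997, 0.1021]
tool_rot: [-0.0, 0.995, 0.095, 0.0]
contact_force: [-1.2, -0.5, 6.2]
opening: 0.0168
gripper_force: 58.5
```

Run:
```python
from h import *
go([.5985,.3001,.102])
P=np.load("panel.npz");r0,o0=P["r"],P["o"]
mod=np.array([[-50,67],[-50,-67],[-38,-55],[-38,55]])/1e3
def fit(A,B):
    a,b=A.mean(0),B.mean(0); r=Rn.align_vectors(np.c_[B-b,np.zeros(len(B))],np.c_[A-a,np.zeros(len(A))])[0].as_matrix()[:2,:2]
    o=b-r@a; print("origin",o.round(4),"yaw",np.degrees(np.arctan2(r[1,0],r[0,0])).round(2),"res",(np.linalg.norm(A@r.T+o-B,axis=1)*1e3).round(1)); return r,o
S=[]
for n in("p1","p2","t1"):
    c,im=load(n);g=cv2.resize(cv2.cvtColor(im,cv2.COLOR_RGB2GRAY),None,fx=4,fy=4,interpolation=cv2.INTER_LINEAR)
    u=proj(c,[*o0,.019]); best=None
    for k in cv2.findContours((g<120).astype(np.uint8),cv2.RETR_LIST,cv2.CHAIN_APPROX_NONE)[0]:
        a=cv2.contourArea(k)/16
        if 1000<a<3000:
            q=(k[:,0]+.5)/4-.5
            if np.hypot(*(q.mean(0)-u))<70: best=q
    if best is None: print(n,"none");continue
    X=np.array([plane(c,q,.019)[:2] for q in best]); L=(X-o0)@r0*1e3   # panel mm
    def edge(ax,val,lo,hi):
        s=L[(abs(L[:,ax]-val)<4)&(L[:,1-ax]>lo)&(L[:,1-ax]<hi)]; f=np.polyfit(s[:,1-ax],s[:,ax],1); return np.median(s[:,ax]).round(2),np.degrees(np.arctan(f[0])).round(2),len(s)
    print(n,"x=-50",edge(0,-50,-60,60),"x=-38",edge(0,-38,-50,50),"y=67",edge(1,67,-40,25),"y=55",edge(1,55,-30,25),"y=-67",edge(1,-67,-45,-12),"y=-55",edge(1,-55,-32,-12),"start x",L[:,0][L[:,1]>57].max().round(1),"end x",L[:,0][L[:,1]<-57].max().round(1))
```

```text
tcp [0.5982 0.2997 0.1021] yaw 10.94 travel cm [ 0.03 -0.03  0.01] rot deg [-0.02 -0.04  0.  ] t 7.6
p1 x=-50 (np.float64(-49.83), np.float64(-0.34), 427) x=-38 (np.float64(-38.86), np.float64(-0.33), 358) y=67 (np.float64(65.7), np.float64(0.1), 241) y=55 (np.float64(54.38), np.float64(0.52), 205) y=-67 (np.float64(-67.19), np.float64(0.41), 116) y=-55 (np.float64(-55.65), np.float64(0.26), 71) start x 36.5 end x -4.5
p2 x=-50 (np.float64(-49.84), np.float64(-0.46), 410) x=-38 (np.float64(-38.77), np.float64(-0.4), 344) y=67 (np.float64(66.19), np.float64(0.31), 234) y=55 (np.float64(54.69), np.float64(0.47), 198) y=-67 (np.float64(-66.49), np.float64(0.96), 111) y=-55 (np.float64(-55.2), np.float64(-0.52), 67) start x 36.7 end x -4.6
t1 none
```

{"op": "drive_tool", "data": {"series": [{"travel": [0, 0, -1.5], "rot": [0, 0, 0], "hand": 1.0}, {"travel": [0, 0, -3], "rot": [0, 0, 0], "hand": 1.0}, {"travel": [0, 0, -3.5], "rot": [0, 0, 0], "hand": 1.0}, {"travel": [0, 0, -0.5], "rot": [0, 0, 0], "hand": 1.0}, {"travel": [-0.8, 2.3, 0], "rot": [0, 0, 0.2], "hand": 1.0}, {"travel": [-0.8, 2.3, 0], "rot": [0, 0, 0.2], "hand": 1.0}, {"travel": [-0.8, 2.3, 0], "rot": [0, 0, 0.2], "hand": 1.0}, {"travel": [-0.8, 2.3, 0], "rot": [0, 0, 0.2], "hand": 1.0}, {"travel": [-0.8, 2.3, 0], "rot": [0, 0, 0.2], "hand": 1.0}, {"travel": [-0.8, 2.3, 0], "rot": [0, 0, 0.2], "hand": 1.0}, {"travel": [0, 0, 0], "rot": [0, 0, 0], "hand": 1.0}, {"travel": [0, 0, 0], "rot": [0, 0, 0], "hand": 1.0}]}}

```text
time: 9.1
tool_pos: [0.5759, 0.1558, 0.1865]
tool_rot: [-0.0, 0.996, 0.085, 0.0]
contact_force: [0.4, 0.0, -1.6]
opening: 0.0165
gripper_force: 58.6
```

Run:
```python
from h import *
go([.577,.1545,.118],9.7); c,im=shot("u1")
for q in [(.577,.1545),(.502,.1417),(.5226,.0215),(.5561,.0272)]:
    v=proj(c,[*q,.012]); cv2.drawMarker(im,tuple(int(round(t)) for t in v),(255,0,0),cv2.MARKER_CROSS,6,1)
s=manip.get_state(); print(proj(c,s["tool_pos"]+rot(s["tool_rot"])@[0,0,.076]))
cv2.imwrite("pics/u1m.png",cv2.resize(im,(800,600))[:,:,::-1])
```

```text
tcp [0.5759 0.1558 0.1865] yaw 9.77 travel cm [0.09 0.15 6.85] rot deg [-0.05 -0.03  0.07] t 9.1
[281.69328777 227.38506806]
```

View pics/u1m.png

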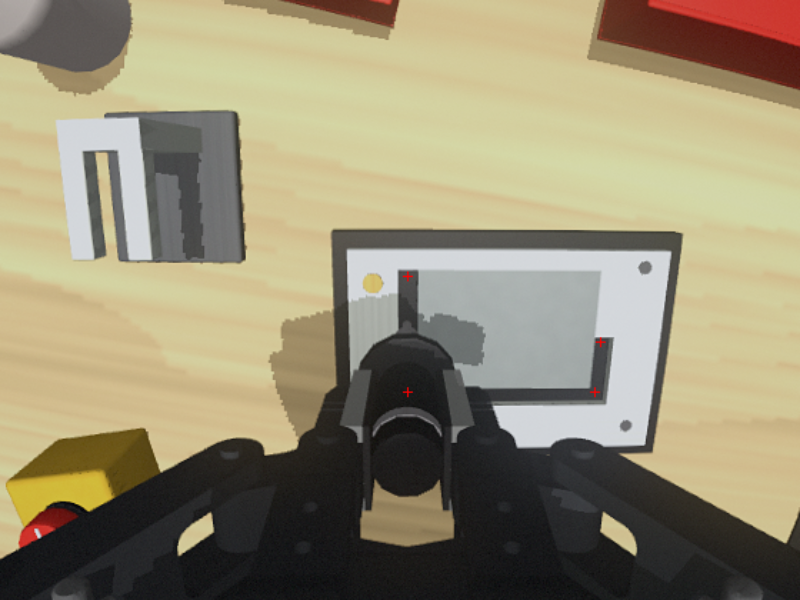

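The projected seam points fall inside the dark channel: start at (408,277), corner at (595,392), end at (601,342). I'll lower the stylus.

{"op": "drive_tool", "data": {"series": [{"travel": [0.1, 0.15, 2], "rot": [0, 0, 0], "hand": 1.0}, {"travel": [0, 0, 3], "rot": [0, 0, 0], "hand": 1.0}, {"travel": [0, 0, 2], "rot": [0, 0, 0], "hand": 1.0}, {"travel": [0, 0, 1], "rot": [0, 0, 0], "hand": 1.0}, {"travel": [0, 0, 0.7], "rot": [0, 0, 0], "hand": 1.0}, {"travel": [0, 0, 0.3], "rot": [0, 0, 0], "hand": 1.0}, {"travel": [0, 0, 0.2], "rot": [0, 0, 0], "hand": 1.0}, {"travel": [0, 0, 0.2], "rot": [0, 0, 0], "hand": 1.0}, {"travel": [0, 0, 0.1], "rot": [0, 0, 0], "hand": 1.0}, {"travel": [0, 0, 0], "rot": [0, 0, 0], "hand": 1.0}]}}

```text
time: 10.4
tool_pos: [0.5771, 0.1537, 0.0914]
tool_rot: [-0.0, 0.996, 0.085, 0.0]
contact_force: [-0.7, -0.7, -1.4]
opening: 0.0164
gripper_force: 58.6
```

Run:
```python
from h import *
go([.577,.1545,.088],9.7); print(manip.get_state()["contact_force"].round(1))
```

```text
tcp [0.5771 0.1537 0.0914] yaw 9.74 travel cm [ 0.   -0.08  0.34] rot deg [ 0.   -0.01  0.04] t 10.4
[-0.7 -0.7 -1.4]
```

{"op": "drive_tool", "data": {"series": [{"travel": [0, -0.08, 0.1], "rot": [0, 0, 0], "hand": 1.0}, {"travel": [0, 0, 0.1], "rot": [0, 0, 0], "hand": 1.0}, {"travel": [0, 0, 0.1], "rot": [0, 0, 0], "hand": 1.0}, {"travel": [0, 0, 0], "rot": [0, 0, 0], "hand": 1.0}]}}

```text
time: 10.9
tool_pos: [0.5768, 0.1544, 0.0882]
tool_rot: [0.0, 0.996, 0.085, -0.0]
contact_force: [0.6, -1.3, -0.4]
opening: 0.0164
gripper_force: 58.6
```

{"op": "drive_tool", "data": {"series": [{"travel": [0, 0, 0.05], "rot": [0, 0, 0], "hand": 1.0}, {"travel": [0, 0, 0.05], "rot": [0, 0, 0], "hand": 1.0}, {"travel": [0, 0, 0], "rot": [0, 0, 0], "hand": 1.0}]}}

```text
time: 11.28
tool_pos: [0.5772, 0.1546, 0.0878]
tool_rot: [-0.0, 0.996, 0.085, 0.0]
contact_force: [-1.9, -1.0, 4.5]
opening: 0.0165
gripper_force: 59.0
```

{"op": "drive_tool", "data": {"series": [{"travel": [-0.1, 0, 0], "rot": [0, 0, 0], "hand": 1.0}, {"travel": [-0.2, 0, 0], "rot": [0, 0, 0], "hand": 1.0}, {"travel": [-0.2, 0, 0], "rot": [0, 0, 0], "hand": 1.0}, {"travel": [-0.2, 0, 0], "rot": [0, 0, 0], "hand": 1.0}, {"travel": [-0.2, 0, 0], "rot": [0, 0, 0], "hand": 1.0}, {"travel": [-0.2, 0, 0], "rot": [0, 0, 0], "hand": 1.0}, {"travel": [-0.2, 0, 0], "rot": [0, 0, 0], "hand": 1.0}, {"travel": [-0.2, 0, 0], "rot": [0, 0, 0], "hand": 1.0}, {"travel": [-0.2, 0, 0], "rot": [0, 0, 0], "hand": 1.0}, {"travel": [-0.2, 0, 0], "rot": [0, 0, 0], "hand": 1.0}, {"travel": [-0.2, 0, 0], "rot": [0, 0, 0], "hand": 1.0}, {"travel": [-0.2, 0, 0], "rot": [0, 0, 0], "hand": 1.0}]}}

```text
time: 12.78
tool_pos: [0.5548, 0.1508, 0.0877]
tool_rot: [-0.0, 0.996, 0.085, 0.001]
contact_force: [3.5, 0.2, 5.6]
opening: 0.0166
gripper_force: 59.2
```

```bash
cat >> h.py <<'E'
def seam():
    s=manip.get_state(); a=np.radians(9.7); r=np.array([[np.cos(a),-np.sin(a)],[np.sin(a),np.cos(a)]])
    print("panel mm",((s["tool_pos"][:2]-[.5557,.0890])@r*1e3).round(1),"z",s["tool_pos"][2].round(4),"F",s["contact_force"].round(1),"yaw",yaw(rot(s["tool_rot"])).round(2),s["time"])
E
python3 -c "
from h import *
seam()"
```

```text
panel mm [ 9.5 61.1] z 0.0877 F [3.5 0.2 5.6] yaw 9.74 12.775
```

Good. 53.5 mm remain on the first arm.

{"op": "drive_tool", "data": {"series": [{"travel": [-0.22, 0, 0], "rot": [0, 0, 0], "hand": 1.0}, {"travel": [-0.22, 0, 0], "rot": [0, 0, 0], "hand": 1.0}, {"travel": [-0.22, 0, 0], "rot": [0, 0, 0], "hand": 1.0}, {"travel": [-0.22, 0, 0], "rot": [0, 0, 0], "hand": 1.0}, {"travel": [-0.22, 0, 0], "rot": [0, 0, 0], "hand": 1.0}, {"travel": [-0.22, 0, 0], "rot": [0, 0, 0], "hand": 1.0}, {"travel": [-0.22, 0, 0], "rot": [0, 0, 0], "hand": 1.0}, {"travel": [-0.22, 0, 0], "rot": [0, 0, 0], "hand": 1.0}, {"travel": [-0.22, 0, 0], "rot": [0, 0, 0], "hand": 1.0}, {"travel": [-0.22, 0, 0], "rot": [0, 0, 0], "hand": 1.0}, {"travel": [-0.22, 0, 0], "rot": [0, 0, 0], "hand": 1.0}, {"travel": [-0.22, 0, 0], "rot": [0, 0, 0], "hand": 1.0}]}}

```text
time: 14.28
tool_pos: [0.5288, 0.1463, 0.0876]
tool_rot: [-0.0, 0.996, 0.085, 0.001]
contact_force: [4.3, 0.8, 4.5]
opening: 0.0165
gripper_force: 59.2
```

{"op": "drive_tool", "data": {"series": [{"travel": [-0.22, 0, 0], "rot": [0, 0, 0], "hand": 1.0}, {"travel": [-0.22, 0, 0], "rot": [0, 0, 0], "hand": 1.0}, {"travel": [-0.22, 0, 0], "rot": [0, 0, 0], "hand": 1.0}, {"travel": [-0.22, 0, 0], "rot": [0, 0, 0], "hand": 1.0}, {"travel": [-0.22, 0, 0], "rot": [0, 0, 0], "hand": 1.0}, {"travel": [-0.22, 0, 0], "rot": [0, 0, 0], "hand": 1.0}, {"travel": [-0.22, 0, 0], "rot": [0, 0, 0], "hand": 1.0}, {"travel": [-0.22, 0, 0], "rot": [0, 0, 0], "hand": 1.0}, {"travel": [-0.22, 0, 0], "rot": [0, 0, 0], "hand": 1.0}, {"travel": [-0.22, 0, 0], "rot": [0, 0, 0], "hand": 1.0}, {"travel": [-0.22, 0, 0], "rot": [0, 0, 0], "hand": 1.0}, {"travel": [-0.2, 0, 0], "rot": [0, 0, 0], "hand": 1.0}]}}

```text
time: 15.78
tool_pos: [0.503, 0.1419, 0.0877]
tool_rot: [-0.0, 0.996, 0.085, 0.001]
contact_force: [3.3, 0.9, 5.1]
opening: 0.0167
gripper_force: 59.2
```

```bash
python3 -c "
from h import *
seam()"
```

```text
panel mm [-43.1  61.1] z 0.0877 F [3.3 0.9 5.1] yaw 9.74 15.775
```

{"op": "drive_tool", "data": {"series": [{"travel": [-0.05, 0.1, 0], "rot": [0, 0, 0], "hand": 1.0}, {"travel": [0, 0.22, 0], "rot": [0, 0, 0], "hand": 1.0}, {"travel": [0, 0.22, 0], "rot": [0, 0, 0], "hand": 1.0}, {"travel": [0, 0.22, 0], "rot": [0, 0, 0], "hand": 1.0}, {"travel": [0, 0.22, 0], "rot": [0, 0, 0], "hand": 1.0}, {"travel": [0, 0.22, 0], "rot": [0, 0, 0], "hand": 1.0}, {"travel": [0, 0.22, 0], "rot": [0, 0, 0], "hand": 1.0}, {"travel": [0, 0.22, 0], "rot": [0, 0, 0], "hand": 1.0}, {"travel": [0, 0.22, 0], "rot": [0, 0, 0], "hand": 1.0}, {"travel": [0, 0.22, 0], "rot": [0, 0, 0], "hand": 1.0}, {"travel": [0, 0.22, 0], "rot": [0, 0, 0], "hand": 1.0}, {"travel": [0, 0.22, 0], "rot": [0, 0, 0], "hand": 1.0}]}}

```text
time: 17.27
tool_pos: [0.505, 0.119, 0.0875]
tool_rot: [-0.001, 0.996, 0.086, -0.001]
contact_force: [-0.6, 4.0, 9.1]
opening: 0.0165
gripper_force: 59.9
```

```bash
python3 -c "
from h import *
seam()"
```

```text
panel mm [-44.9  38.1] z 0.0875 F [-0.6  4.   9.1] yaw 9.82 17.275
```

{"op": "drive_tool", "data": {"series": [{"travel": [0.02, 0.22, -0.02], "rot": [0, 0, 0], "hand": 1.0}, {"travel": [0.02, 0.22, -0.01], "rot": [0, 0, 0], "hand": 1.0}, {"travel": [0, 0.22, 0], "rot": [0, 0, 0], "hand": 1.0}, {"travel": [0, 0.22, 0], "rot": [0, 0, 0], "hand": 1.0}, {"travel": [0, 0.22, 0], "rot": [0, 0, 0], "hand": 1.0}, {"travel": [0, 0.22, 0], "rot": [0, 0, 0], "hand": 1.0}, {"travel": [0, 0.22, 0], "rot": [0, 0, 0], "hand": 1.0}, {"travel": [0, 0.22, 0], "rot": [0, 0, 0], "hand": 1.0}, {"travel": [0, 0.22, 0], "rot": [0, 0, 0], "hand": 1.0}, {"travel": [0, 0.22, 0], "rot": [0, 0, 0], "hand": 1.0}, {"travel": [0, 0.22, 0], "rot": [0, 0, 0], "hand": 1.0}, {"travel": [0, 0.22, 0], "rot": [0, 0, 0], "hand": 1.0}]}}

```text
time: 18.77
tool_pos: [0.5097, 0.0927, 0.0876]
tool_rot: [-0.001, 0.996, 0.086, -0.001]
contact_force: [-1.3, 4.5, 6.2]
opening: 0.0162
gripper_force: 59.9
```

```bash
python3 -c "
from h import *
seam()"
```

```text
panel mm [-44.7  11.4] z 0.0876 F [-1.3  4.5  6.2] yaw 9.81 18.775
```

{"op": "drive_tool", "data": {"series": [{"travel": [0.02, 0.22, 0], "rot": [0, 0, 0], "hand": 1.0}, {"travel": [0.02, 0.22, 0], "rot": [0, 0, 0], "hand": 1.0}, {"travel": [0, 0.22, 0], "rot": [0, 0, 0], "hand": 1.0}, {"travel": [0, 0.22, 0], "rot": [0, 0, 0], "hand": 1.0}, {"travel": [0, 0.22, 0], "rot": [0, 0, 0], "hand": 1.0}, {"travel": [0, 0.22, 0], "rot": [0, 0, 0], "hand": 1.0}, {"travel": [0, 0.22, 0], "rot": [0, 0, 0], "hand": 1.0}, {"travel": [0, 0.22, 0], "rot": [0, 0, 0], "hand": 1.0}, {"travel": [0, 0.22, 0], "rot": [0, 0, 0], "hand": 1.0}, {"travel": [0, 0.22, 0], "rot": [0, 0, 0], "hand": 1.0}, {"travel": [0, 0.22, 0], "rot": [0, 0, 0], "hand": 1.0}, {"travel": [0, 0.22, 0], "rot": [0, 0, 0], "hand": 1.0}]}}

```text
time: 20.27
tool_pos: [0.5144, 0.0668, 0.0875]
tool_rot: [-0.001, 0.996, 0.086, -0.001]
contact_force: [-0.9, 4.9, 6.6]
opening: 0.0163
gripper_force: 59.8
```

{"op": "drive_tool", "data": {"series": [{"travel": [0, 0.22, 0], "rot": [0, 0, 0], "hand": 1.0}, {"travel": [0, 0.22, 0], "rot": [0, 0, 0], "hand": 1.0}, {"travel": [0, 0.22, 0], "rot": [0, 0, 0], "hand": 1.0}, {"travel": [0, 0.22, 0], "rot": [0, 0, 0], "hand": 1.0}, {"travel": [0, 0.22, 0], "rot": [0, 0, 0], "hand": 1.0}, {"travel": [0, 0.22, 0], "rot": [0, 0, 0], "hand": 1.0}, {"travel": [0, 0.22, 0], "rot": [0, 0, 0], "hand": 1.0}, {"travel": [0, 0.22, 0], "rot": [0, 0, 0], "hand": 1.0}, {"travel": [0, 0.22, 0], "rot": [0, 0, 0], "hand": 1.0}, {"travel": [0, 0.22, 0], "rot": [0, 0, 0], "hand": 1.0}, {"travel": [0, 0.22, 0], "rot": [0, 0, 0], "hand": 1.0}]}}

```text
time: 21.65
tool_pos: [0.5186, 0.0431, 0.0875]
tool_rot: [-0.001, 0.996, 0.086, -0.001]
contact_force: [-0.7, 4.8, 7.0]
opening: 0.0165
gripper_force: 59.9
```

```bash
python3 -c "
from h import *
seam()"
```

```text
panel mm [-44.3 -39. ] z 0.0875 F [-0.7  4.8  7. ] yaw 9.81 21.65
```

{"op": "drive_tool", "data": {"series": [{"travel": [0, 0.215, 0], "rot": [0, 0, 0], "hand": 1.0}, {"travel": [0, 0.215, 0], "rot": [0, 0, 0], "hand": 1.0}, {"travel": [0, 0.215, 0], "rot": [0, 0, 0], "hand": 1.0}, {"travel": [0, 0.215, 0], "rot": [0, 0, 0], "hand": 1.0}, {"travel": [0, 0.215, 0], "rot": [0, 0, 0], "hand": 1.0}, {"travel": [0, 0.215, 0], "rot": [0, 0, 0], "hand": 1.0}, {"travel": [0, 0.215, 0], "rot": [0, 0, 0], "hand": 1.0}, {"travel": [0, 0.215, 0], "rot": [0, 0, 0], "hand": 1.0}, {"travel": [0, 0.215, 0], "rot": [0, 0, 0], "hand": 1.0}, {"travel": [0, 0.215, 0], "rot": [0, 0, 0], "hand": 1.0}]}}

```text
time: 22.9
tool_pos: [0.5222, 0.022, 0.0875]
tool_rot: [-0.001, 0.996, 0.086, -0.001]
contact_force: [-1.0, 4.2, 7.5]
opening: 0.0169
gripper_force: 59.9
```

```bash
python3 -c "
from h import *
seam()"
```

```text
panel mm [-44.3 -60.4] z 0.0875 F [-1.   4.2  7.5] yaw 9.82 22.9
```

{"op": "drive_tool", "data": {"series": [{"travel": [0.2, 0, 0], "rot": [0, 0, 0], "hand": 1.0}, {"travel": [0.22, 0, 0], "rot": [0, 0, 0], "hand": 1.0}, {"travel": [0.22, 0, 0], "rot": [0, 0, 0], "hand": 1.0}, {"travel": [0.22, 0, 0], "rot": [0, 0, 0], "hand": 1.0}, {"travel": [0.22, 0, 0], "rot": [0, 0, 0], "hand": 1.0}, {"travel": [0.22, 0, 0], "rot": [0, 0, 0], "hand": 1.0}, {"travel": [0.22, 0, 0], "rot": [0, 0, 0], "hand": 1.0}, {"travel": [0.22, 0, 0], "rot": [0, 0, 0], "hand": 1.0}]}}

```text
time: 23.9
tool_pos: [0.5358, 0.0227, 0.0865]
tool_rot: [0.0, 0.996, 0.085, -0.005]
contact_force: [-6.5, 0.1, 10.0]
opening: 0.0167
gripper_force: 60.7
```

{"op": "drive_tool", "data": {"series": [{"travel": [0.22, 0, 0], "rot": [0, 0, 0], "hand": 1.0}, {"travel": [0.22, 0, 0], "rot": [0, 0, 0], "hand": 1.0}, {"travel": [0.22, 0, 0], "rot": [0, 0, 0], "hand": 1.0}, {"travel": [0.22, 0, 0], "rot": [0, 0, 0], "hand": 1.0}, {"travel": [0.22, 0, 0], "rot": [0, 0, 0], "hand": 1.0}, {"travel": [0.22, 0, 0], "rot": [0, 0, 0], "hand": 1.0}, {"travel": [0.22, 0, 0], "rot": [0, 0, 0], "hand": 1.0}, {"travel": [0.2, 0, 0], "rot": [0, 0, 0], "hand": 1.0}, {"travel": [0, 0, 0], "rot": [0, 0, 0], "hand": 1.0}]}}

```text
time: 25.02
tool_pos: [0.5534, 0.025, 0.0865]
tool_rot: [0.001, 0.996, 0.085, -0.005]
contact_force: [-5.0, -1.3, 9.0]
opening: 0.0165
gripper_force: 60.5
```

```bash
python3 -c "
from h import *
seam()"
```

```text
panel mm [-13.  -62.7] z 0.0865 F [-5.  -1.3  9. ] yaw 9.73 25.025
```

```bash
python3 -c "
from h import *
seam(); s=manip.get_state(); print(s['joint_pos'].round(3),rot(s['tool_rot']).round(3),s['ft_torque'].round(2))"
```

```text
panel mm [-13.  -62.7] z 0.0865 F [-5.  -1.3  9. ] yaw 9.73 25.025
[ 0.116  0.603 -0.319  1.871  0.275  0.72  -1.761] [[ 0.986  0.169 -0.009]
 [ 0.169 -0.986 -0.002]
 [-0.01   0.    -1.   ]] [-0.32  1.68  0.03]
```

{"op": "drive_tool", "data": {"series": [{"travel": [0.15, -0.05, -0.03], "rot": [0, 0, 0], "hand": 1.0}, {"travel": [0.15, -0.05, -0.03], "rot": [0, 0, 0], "hand": 1.0}, {"travel": [0, 0, 0], "rot": [0, 0, 0], "hand": 1.0}]}}

```text
time: 25.4
tool_pos: [0.5589, 0.0271, 0.0873]
tool_rot: [0.0, 0.996, 0.085, -0.002]
contact_force: [-0.9, 0.3, -1.6]
opening: 0.0167
gripper_force: 59.7
```

```bash
python3 -c "
from h import *
seam(); s=manip.get_state(); print(s['joint_pos'].round(3),rot(s['tool_rot']).round(3),s['ft_torque'].round(2));c,im=shot('v1')
for q in [(.577,.1545),(.502,.1417),(.5226,.0215),(.5561,.0272)]:
    v=proj(c,[*q,.012]); cv2.drawMarker(im,tuple(int(round(t)) for t in v),(255,0,0),cv2.MARKER_CROSS,6,1)
cv2.imwrite('pics/v1m.png',im[:,:,::-1])"
```

```text
panel mm [ -7.3 -61.6] z 0.0873 F [-0.9  0.3 -1.6] yaw 9.74 25.4
[ 0.113  0.607 -0.319  1.861  0.275  0.72  -1.762] [[ 0.986  0.169 -0.004]
 [ 0.169 -0.986 -0.   ]
 [-0.004 -0.    -1.   ]] [-0.12  0.08  0.04]
```

View pics/v1m.png

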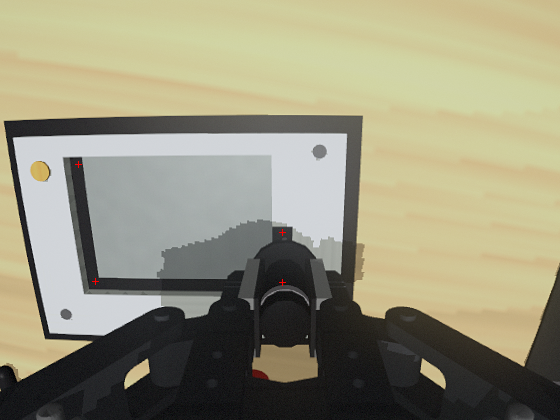

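{"op": "drive_tool", "data": {"series": [{"travel": [0, 0, 0.06], "rot": [0, 0, 0], "hand": 1.0}, {"travel": [0, 0, 0], "rot": [0, 0, 0], "hand": 1.0}, {"travel": [0, 0, -1.3], "rot": [0, 0, 0], "hand": 1.0}, {"travel": [0, 0, -4], "rot": [0, 0, 0], "hand": 1.0}, {"travel": [0, 0, -5], "rot": [0, 0, 0], "hand": 1.0}, {"travel": [1.4, -4.3, 0], "rot": [0, 0, 0], "hand": 1.0}, {"travel": [1.4, -4.4, 0], "rot": [0, 0, 0], "hand": 1.0}, {"travel": [1.4, -4.4, 0], "rot": [0, 0, 0], "hand": 1.0}, {"travel": [1.4, -4.4, 0], "rot": [0, 0, 0], "hand": 1.0}, {"travel": [1.4, -4.4, 0], "rot": [0, 0, 0], "hand": 1.0}, {"travel": [1.4, -4.3, 0], "rot": [0, 0, 0], "hand": 1.0}, {"travel": [0, 0, 0], "rot": [0, 0, 0], "hand": 1.0}]}}

```text
time: 26.95
tool_pos: [0.5979, 0.3053, 0.1916]
tool_rot: [-0.002, 0.996, 0.088, 0.0]
contact_force: [-0.8, 0.1, -1.0]
opening: 0.0164
gripper_force: 59.6
```

```bash
python3 -c "
from h import *
go([.5982,.2997,.102]);c,im=shot('w1')
x=proj(c,[.5982,.2997,.086]);print(x)
cv2.imwrite('pics/w1c.png',cv2.resize(im[90:390,160:420],(650,600*25//20*4//5*1)[:2] if 0 else (520,600))[:,:,::-1])"
```

```text
tcp [0.5979 0.3053 0.1916] yaw 10.09 travel cm [-0.07  0.59  8.96] rot deg [-0.23 -0.05  0.  ] t 26.95
[291.46873931 215.90188182]
```

View pics/w1c.png

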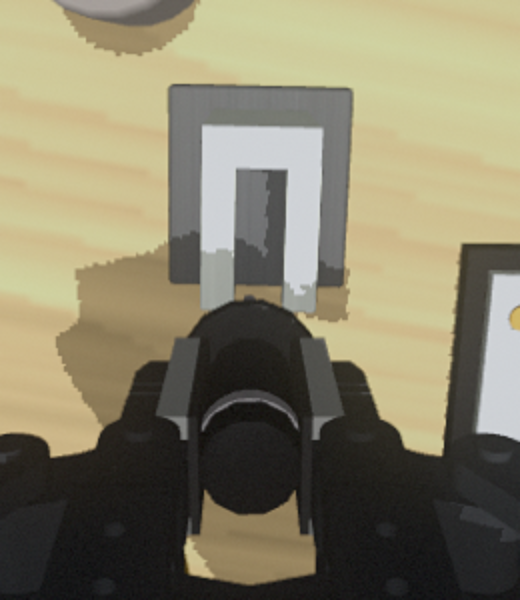

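The empty fork is just ahead of the held stylus, with its slot at crop x 235-288. I'll let the arm settle, then lower.

{"op": "drive_tool", "data": {"series": [{"travel": [0, 0, 0], "rot": [0, 0, 0], "hand": 1.0}, {"travel": [0, 0, 0], "rot": [0, 0, 0], "hand": 1.0}]}}

```text
time: 27.25
tool_pos: [0.5997, 0.2978, 0.1909]
tool_rot: [0.0, 0.996, 0.084, 0.0]
contact_force: [-0.7, -0.1, -0.7]
opening: 0.0168
gripper_force: 59.6
```

```bash
python3 -c "
from h import *
go([.5982,.2999,.102])"
```

```text
tcp [0.5997 0.2978 0.1909] yaw 9.62 travel cm [-0.11 -0.24  8.89] rot deg [ 0.06 -0.01 -0.  ] t 27.25
```

{"op": "drive_tool", "data": {"series": [{"travel": [-0.1, -0.15, 0], "rot": [0, 0, 0], "hand": 1.0}, {"travel": [0, 0, 1], "rot": [0, 0, 0], "hand": 1.0}, {"travel": [0, 0, 1.5], "rot": [0, 0, 0], "hand": 1.0}, {"travel": [0, 0, 1.5], "rot": [0, 0, 0], "hand": 1.0}, {"travel": [0, 0, 1.5], "rot": [0, 0, 0], "hand": 1.0}, {"travel": [0, 0, 1.5], "rot": [0, 0, 0], "hand": 1.0}, {"travel": [0, 0, 0.8], "rot": [0, 0, 0], "hand": 1.0}, {"travel": [0, 0, 0.4], "rot": [0, 0, 0], "hand": 1.0}, {"travel": [0, 0, 0], "rot": [0, 0, 0], "hand": 1.0}]}}

```text
time: 28.38
tool_pos: [0.5981, 0.3011, 0.1087]
tool_rot: [-0.0, 0.996, 0.085, 0.0]
contact_force: [-0.4, 0.1, -0.5]
opening: 0.0165
gripper_force: 59.6
```

```bash
python3 -c "
from h import *
go([.5982,.2999,.102])"
```

```text
tcp [0.5981 0.3011 0.1087] yaw 9.74 travel cm [-0.01  0.12  0.67] rot deg [-0.   -0.01  0.  ] t 28.38
```

{"op": "drive_tool", "data": {"series": [{"travel": [0, 0.1, 0.3], "rot": [0, 0, 0], "hand": 1.0}, {"travel": [0, 0, 0.2], "rot": [0, 0, 0], "hand": 1.0}, {"travel": [0, 0, 0.15], "rot": [0, 0, 0], "hand": 1.0}, {"travel": [0, 0, 0], "rot": [0, 0, 0], "hand": 1.0}]}}

```text
time: 28.88
tool_pos: [0.5983, 0.2999, 0.1024]
tool_rot: [0.0, 0.996, 0.085, 0.0]
contact_force: [-0.7, 0.2, 1.4]
opening: 0.0164
gripper_force: 60.0
```

{"op": "drive_tool", "data": {"series": [{"travel": [0, 0, 0.05], "rot": [0, 0, 0], "hand": 1.0}, {"travel": [0, 0, 0], "rot": [0, 0, 0], "hand": 3}, {"travel": [0, 0, 0], "rot": [0, 0, 0], "hand": 5}, {"travel": [0, 0, 0], "rot": [0, 0, 0], "hand": 6}, {"travel": [0, 0, -2], "rot": [0, 0, 0], "hand": 6}, {"travel": [0, 0, -4], "rot": [0, 0, 0], "hand": 8.5}, {"travel": [0, 0, -5], "rot": [0, 0, 0], "hand": 8.5}, {"travel": [-2, 0, -3], "rot": [0, 0, 0], "hand": 8.5}, {"travel": [0, 0, 0], "rot": [0, 0, 0], "hand": 8.5}]}}

```text
time: 30.0
tool_pos: [0.579, 0.2981, 0.2463]
tool_rot: [-0.001, 0.996, 0.085, 0.003]
contact_force: [0.4, 0.8, -0.5]
opening: 0.085
gripper_force: 0.0
```

Run:
```python
from h import *
c,im=shot("x1")
go([.52,-.30,.28])
u=proj(c,[.5985,.3,.1]);print(u,proj(c,[.5985,.3,.138]),proj(c,[.5985,.3,.092]))
a,b=(u-[90,80]).astype(int).clip(0)
A=cv2.resize(im[b:b+160,a:a+180],(540,480))
t=optics.get_image("top");ct=cam("top");q=proj(ct,[.49,-.29,.013]).astype(int);print(q)
tc=t[q[1]-50:q[1]+50,q[0]-45:q[0]+45]; np.save("pics/tc.npy",t)
B=cv2.resize(tc,(260,289)); B=cv2.copyMakeBorder(B,0,480-289,0,0,cv2.BORDER_CONSTANT)
cv2.imwrite("pics/x1c.png",np.hstack([A,B])[:,:,::-1])
```

```text
tcp [0.5789 0.2972 0.244 ] yaw 9.77 travel cm [-15.92  57.85  -3.71] rot deg [-0.06 -0.2   0.  ] t 30.05
[285.31460808 178.17183508] [285.2472103  187.00510297] [285.32666802 176.59055878]
[402 204]
```

View pics/x1c.png

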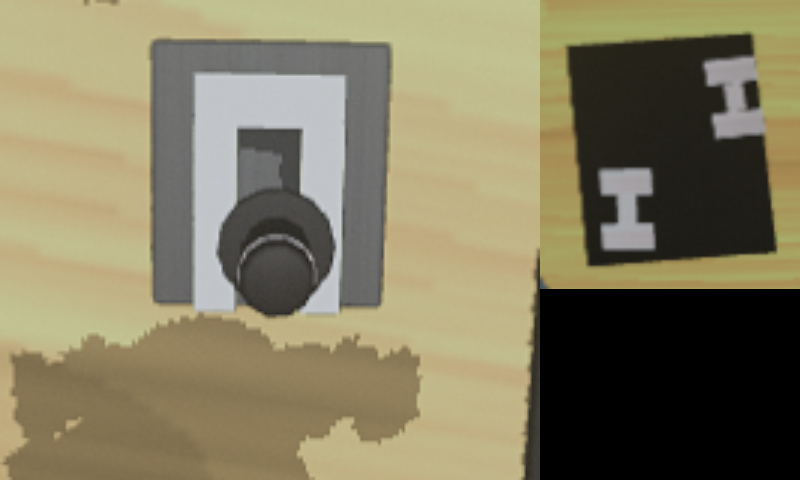

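The stylus hangs upright in the fork. In the top view the far plate has been knocked to the mat's edge at about (735,97) in the crop. I'll go to the plates.

{"op": "drive_tool", "data": {"series": [{"travel": [-1.4, 4.8, -0.4], "rot": [0, 0, 0], "hand": 8.5}, {"travel": [-1.4, 4.8, -0.4], "rot": [0, 0, 0], "hand": 8.5}, {"travel": [-1.4, 4.8, -0.4], "rot": [0, 0, 0], "hand": 8.5}, {"travel": [-1.4, 4.8, -0.4], "rot": [0, 0, 0], "hand": 8.5}, {"travel": [-1.4, 4.8, -0.4], "rot": [0, 0, 0], "hand": 8.5}, {"travel": [-1.4, 4.8, -0.4], "rot": [0, 0, 0], "hand": 8.5}, {"travel": [-1.4, 4.8, -0.4], "rot": [0, 0, 0], "hand": 8.5}, {"travel": [-1.4, 4.8, -0.4], "rot": [0, 0, 0], "hand": 8.5}, {"travel": [-1.4, 4.8, -0.4], "rot": [0, 0, 0], "hand": 8.5}, {"travel": [-1.4, 4.8, -0.4], "rot": [0, 0, 0], "hand": 8.5}, {"travel": [-1.4, 4.8, -0.4], "rot": [0, 0, 0], "hand": 8.5}, {"travel": [0, 4.8, 0], "rot": [0, 0, 0], "hand": 8.5}]}}

```text
time: 31.6
tool_pos: [0.523, -0.2996, 0.285]
tool_rot: [-0.0, 0.996, 0.084, -0.001]
contact_force: [1.0, 1.1, 0.1]
opening: 0.085
gripper_force: 0.0
```

{"op": "drive_tool", "data": {"series": [{"travel": [0, 0, 0], "rot": [0, 0, 0], "hand": 8.5}, {"travel": [0, 0, 0], "rot": [0, 0, 0], "hand": 8.5}, {"travel": [0, 0, 0], "rot": [0, 0, 0], "hand": 8.5}]}}

```text
time: 31.98
tool_pos: [0.5243, -0.2955, 0.2852]
tool_rot: [-0.001, 0.996, 0.086, -0.0]
contact_force: [0.2, 0.5, 0.1]
opening: 0.0854
gripper_force: 0.0
```

```bash
cat >> h.py <<'E'
def plates(c,im,z):
    """bright H blobs -> (pixel of rect centre, world centre & long axis heading on plane z)"""
    h=cv2.cvtColor(im,cv2.COLOR_RGB2HSV); m=((h[...,1]<50)&(h[...,2]>110)).astype(np.uint8)
    out=[]
    for k in cv2.findContours(m,cv2.RETR_EXTERNAL,cv2.CHAIN_APPROX_NONE)[0]:
        if cv2.contourArea(k)<600: continue
        W=np.array([plane(c,q,z)[:2] for q in k[:,0].astype(float)])*1000
        (x,y),(w,l),a=cv2.minAreaRect(W.astype(np.float32))
        if w>l: w,l,a=l,w,a-90
        ed=(a+90+90)%180-90
        if 52<w<80 and 85<l<118:
            cen=np.array([x,y])/1e3; out.append((proj(c,[*cen,z]),cen,ed,w,l,k)); print("plate px",out[-1][0].round(1),"xy",cen.round(4),"long axis",round(ed,1),"size",round(w,1),round(l,1))
    return out
E
python3 - <<'E'
from h import *
go([.5,-.29,.28]); c,im=shot("y1"); plates(c,im,.013)
cv2.imwrite("pics/y1.png",im[:,:,::-1])
E
```

```text
tcp [ 0.5243 -0.2955  0.2852] yaw 9.87 travel cm [-2.3  -0.96  0.53] rot deg [-0.06  0.02 -0.  ] t 31.98
plate px [215.6 254. ] xy [ 0.4185 -0.2314] long axis 0.0 size 65.4 99.7
plate px [359.3 160.5] xy [ 0.5561 -0.3752] long axis 5.6 size 66.1 100.0
```

View pics/y1.png

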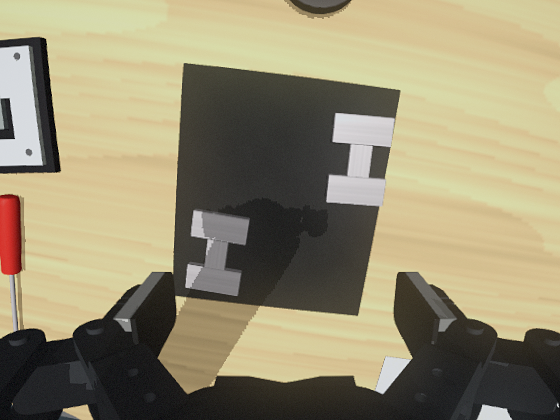

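Two plates are visible, at (216,254) and (359,160). Their measured size of 66 x 100 matches at the expected height. I'll go low over the far one.

{"op": "drive_tool", "data": {"series": [{"travel": [0.5, 2.1, 3.9], "rot": [0, 0, 1.1], "hand": 8.5}, {"travel": [0.5, 2.1, 3.9], "rot": [0, 0, 1.1], "hand": 8.5}, {"travel": [0.4, 2.1, 3.9], "rot": [0, 0, 1.1], "hand": 8.5}, {"travel": [0.4, 2.1, 3.8], "rot": [0, 0, 1.0], "hand": 8.5}, {"travel": [0, 0, 0], "rot": [0, 0, 0], "hand": 8.5}, {"travel": [0, 0, 0], "rot": [0, 0, 0], "hand": 8.5}, {"travel": [0, 0, 0], "rot": [0, 0, 0], "hand": 8.5}]}}

```text
time: 32.9
tool_pos: [0.555, -0.377, 0.1328]
tool_rot: [0.001, 0.999, 0.048, 0.001]
contact_force: [0.4, 0.6, 0.6]
opening: 0.0851
gripper_force: 0.0
```

Run:
```python
from h import *
c1,i1=load("y1"); a=plates(c1,i1,.013); c,im=shot("y2"); b=plates(c,im,.013)
pa=[q for q in a if q[1][0]>.5][0]; 
for q in b: print(tri([ray(c1,pa[0]),ray(c,q[0])]))
q=min(b,key=lambda q:abs(q[1][0]-.556)) ; go([*q[1],.028],q[2])
```

```text
plate px [215.6 254. ] xy [ 0.4185 -0.2314] long axis 0.0 size 65.4 99.7
plate px [359.3 160.5] xy [ 0.5561 -0.3752] long axis 5.6 size 66.1 100.0
plate px [281. 208.] xy [ 0.5566 -0.3757] long axis 5.5 size 65.4 98.5
(array([ 0.55589468, -0.37573481,  0.01026866]), np.float64(2.7078439822577126e-05))
tcp [ 0.5548 -0.3772  0.1327] yaw 5.51 travel cm [ 0.16 -0.15 10.47] rot deg [ 0.08 -0.14  0.01] t 32.95
```

{"op": "drive_tool", "data": {"series": [{"travel": [0.15, -0.15, 3.5], "rot": [0, 0, 0], "hand": 8.5}, {"travel": [0, 0, 4], "rot": [0, 0, 0], "hand": 8.5}, {"travel": [0, 0, 3.0], "rot": [0, 0, 0], "hand": 8.5}, {"travel": [0, 0, 1.2], "rot": [0, 0, 0], "hand": 8.5}, {"travel": [0, 0, 0.7], "rot": [0, 0, 0], "hand": 8.5}, {"travel": [0, 0, 0], "rot": [0, 0, 0], "hand": 8.5}, {"travel": [0, 0, 0], "rot": [0, 0, 0], "hand": 8.5}]}}

```text
time: 33.83
tool_pos: [0.5558, -0.3766, 0.0079]
tool_rot: [0.001, 0.999, 0.047, 0.001]
contact_force: [-0.6, -0.0, 0.6]
opening: 0.0853
gripper_force: 0.0
```

Run:
```python
from h import *
go([.556,-.3755,.005],5.5)
```

```text
tcp [ 0.5558 -0.3766  0.0079] yaw 5.44 travel cm [ 0.03 -0.11  0.29] rot deg [ 0.07 -0.09 -0.06] t 33.83
```

{"op": "drive_tool", "data": {"series": [{"travel": [0, -0.1, 0.2], "rot": [0, 0, 0], "hand": 7}, {"travel": [0, 0, 0], "rot": [0, 0, 0], "hand": 5}, {"travel": [0, 0, 0], "rot": [0, 0, 0], "hand": 1.5}, {"travel": [0, 0, 0], "rot": [0, 0, 0], "hand": 1.5}, {"travel": [0, 0, 0], "rot": [0, 0, 0], "hand": 1.5}, {"travel": [0, 0, 0], "rot": [0, 0, 0], "hand": 1.5}, {"travel": [0, 0, 0], "rot": [0, 0, 0], "hand": 1.5}], "force": 90}}

```text
time: 34.7
tool_pos: [0.5551, -0.375, 0.0052]
tool_rot: [-0.0, 0.999, 0.047, 0.0]
contact_force: [-2.2, 0.9, 6.1]
opening: 0.0209
gripper_force: 88.8
```

{"op": "drive_tool", "data": {"series": [{"travel": [0, 0, -1], "rot": [0, 0, 0], "hand": 1.5}, {"travel": [0, 0, -3], "rot": [0, 0, 0], "hand": 1.5}, {"travel": [0, 0, -4], "rot": [0, 0, 0], "hand": 1.5}, {"travel": [0.45, -4.6, -2], "rot": [0, 0, 0], "hand": 1.5}, {"travel": [0.45, -4.6, -1], "rot": [0, 0, 0], "hand": 1.5}, {"travel": [0.45, -4.6, 0], "rot": [0, 0, 0], "hand": 1.5}, {"travel": [0.45, -4.6, 0], "rot": [0, 0, 0], "hand": 1.5}, {"travel": [0.45, -4.6, 0], "rot": [0, 0, 0], "hand": 1.5}, {"travel": [0.45, -4.6, 0], "rot": [0, 0, 0], "hand": 1.5}, {"travel": [0.45, -4.6, 0], "rot": [0, 0, 0], "hand": 1.5}, {"travel": [0.45, -4.6, 0], "rot": [0, 0, 0], "hand": 1.5}, {"travel": [0.45, -4.6, 0], "rot": [0, 0, 0], "hand": 1.5}]}}

```text
time: 36.2
tool_pos: [0.5556, 0.0422, 0.1146]
tool_rot: [0.0, 0.999, 0.047, -0.0]
contact_force: [0.8, 0.5, -4.5]
opening: 0.0207
gripper_force: 89.2
```

{"op": "drive_tool", "data": {"series": [{"travel": [0.45, -4.6, 0], "rot": [0, 0, 0], "hand": 1.5}, {"travel": [0, 0, 0], "rot": [0, 0, -9.4], "hand": 1.5}, {"travel": [0, 0, 0], "rot": [0, 0, -9.4], "hand": 1.5}, {"travel": [0, 0, 0], "rot": [0, 0, -9.4], "hand": 1.5}, {"travel": [0, 0, 0], "rot": [0, 0, -9.4], "hand": 1.5}, {"travel": [0, 0, 0], "rot": [0, 0, -9.4], "hand": 1.5}, {"travel": [0, 0, 0], "rot": [0, 0, -9.4], "hand": 1.5}, {"travel": [0, 0, 0], "rot": [0, 0, -9.4], "hand": 1.5}, {"travel": [0, 0, 0], "rot": [0, 0, -9.4], "hand": 1.5}, {"travel": [0, 0, 0], "rot": [0, 0, -9.4], "hand": 1.5}, {"travel": [0, 0, 0], "rot": [0, 0, -9.4], "hand": 1.5}, {"travel": [0, 0, 0], "rot": [0, 0, 0], "hand": 1.5}]}}

```text
time: 37.7
tool_pos: [0.5558, 0.0866, 0.1144]
tool_rot: [-0.0, 0.647, 0.762, -0.0]
contact_force: [-0.3, 0.8, -3.7]
opening: 0.0211
gripper_force: 89.3
```

{"op": "drive_tool", "data": {"series": [{"travel": [0, 0, 0], "rot": [0, 0, 0], "hand": 1.5}, {"travel": [0, 0, 0], "rot": [0, 0, 0], "hand": 1.5}]}}

```text
time: 37.95
tool_pos: [0.5561, 0.087, 0.1147]
tool_rot: [0.0, 0.647, 0.762, -0.0]
contact_force: [1.1, -0.5, -3.6]
opening: 0.0206
gripper_force: 89.3
```

Run:
```python
from h import *
go([.5557,.089,.12],99.7); c,im=shot("z1"); s=manip.get_state();print(s["opening"],s["gripper_force"])
for q in [(.577,.1545),(.502,.1417),(.5226,.0215),(.5561,.0272)]:
    v=proj(c,[*q,.012]); cv2.drawMarker(im,tuple(int(round(t)) for t in v),(255,0,0),cv2.MARKER_CROSS,6,1)
cv2.imwrite("pics/z1m.png",im[:,:,::-1])
```

```text
tcp [0.5561 0.087  0.1147] yaw 99.34 travel cm [ 0.2  -0.01 -0.53] rot deg [-0.    0.02 -0.36] t 37.95
0.02103948299980311 89.31781768798828
```

View pics/z1m.png

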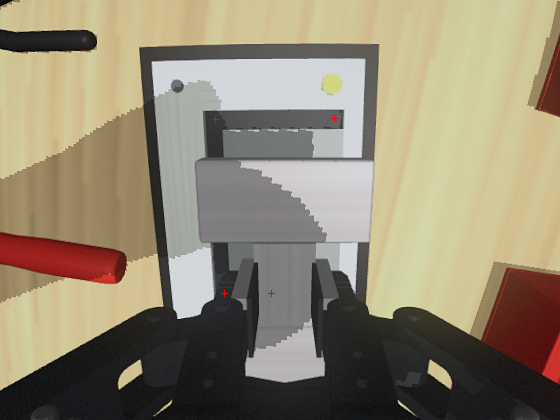

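Run:
```python
from h import *
c,im=load("z1"); g=cv2.cvtColor(im,cv2.COLOR_RGB2GRAY)
print(g[150:172,270],g[200,186:206],g[200,364:384])
s=manip.get_state();R=rot(s["tool_rot"])
for u in [(196.5,160),(373.5,160.5),(200,242),(371,242),(196.5,163)]:
    print(u,(R.T@(plane(c,u,.1225)-s["tool_pos"])*1e3).round(1))
```

```text
[116 116 118 118 118 119 115  97  80  95 124 165 192 198 201 202 204 203
 204 204 203 204] [170 171 169 166 165 166 168 169 168 171 155 118 117 126 127 126 126 127
 128 125] [206 207 205 206 206 205 200 176 178 201 200 198 198 198 197 197 197 198
 199 200]
(196.5, 160) [ 49.4 -31.5  -7.9]
(373.5, 160.5) [49.2 32.3 -7.9]
(200, 242) [ 18.2 -32.   -7.9]
(371, 242) [18.2 33.2 -7.9]
(196.5, 163) [ 48.3 -31.5  -7.9]
```

{"op": "drive_tool", "data": {"series": [{"travel": [0.2, 0, 2], "rot": [0, 0, -0.4], "hand": 1.5}, {"travel": [0, 0, 3], "rot": [0, 0, 0], "hand": 1.5}, {"travel": [0, 0, 2.5], "rot": [0, 0, 0], "hand": 1.5}, {"travel": [0, 0, 1.2], "rot": [0, 0, 0], "hand": 1.5}, {"travel": [0, 0, 0.3], "rot": [0, 0, 0], "hand": 1.5}, {"travel": [0, 0, 0], "rot": [0, 0, 0], "hand": 1.5}, {"travel": [0, 0, 0], "rot": [0, 0, 0], "hand": 1.5}]}}

```text
time: 38.88
tool_pos: [0.5565, 0.0892, 0.0254]
tool_rot: [0.0, 0.644, 0.765, 0.001]
contact_force: [-0.0, -0.5, -4.8]
opening: 0.021
gripper_force: 89.3
```

Run:
```python
from h import *
go([.5557,.089,.0212],99.7)
```

```text
tcp [0.5565 0.0892 0.0254] yaw 99.83 travel cm [-0.01 -0.08  0.42] rot deg [0.09 0.   0.13] t 38.88
```

{"op": "drive_tool", "data": {"series": [{"travel": [0, -0.1, 0.2], "rot": [0, 0, 0], "hand": 1.5}, {"travel": [0, 0, 0.1], "rot": [0, 0, 0], "hand": 1.5}, {"travel": [0, 0, 0.1], "rot": [0, 0, 0], "hand": 1.5}, {"travel": [0, 0, 0], "rot": [0, 0, 0], "hand": 1.5}]}}

```text
time: 39.38
tool_pos: [0.5549, 0.0888, 0.0211]
tool_rot: [0.0, 0.644, 0.765, -0.0]
contact_force: [-2.7, -1.8, 4.1]
opening: 0.0208
gripper_force: 90.3
```

Run:
```python
from h import *
go([.5557,.089,.0212],99.7)
```

```text
tcp [0.5549 0.0888 0.0211] yaw 99.84 travel cm [ 0.01  0.09 -0.01] rot deg [-0.01  0.03  0.14] t 39.38
```

{"op": "drive_tool", "data": {"series": [{"travel": [0, 0, 0], "rot": [0, 0, 0], "hand": 4}, {"travel": [0, 0, 0], "rot": [0, 0, 0], "hand": 7}, {"travel": [0, 0, 0], "rot": [0, 0, 0], "hand": 8.5}, {"travel": [0, 0, -1], "rot": [0, 0, 0], "hand": 8.5}, {"travel": [0, 0, -4], "rot": [0, 0, 0], "hand": 8.5}, {"travel": [0, 0, -5], "rot": [0, 0, 0], "hand": 8.5}, {"travel": [0, 0, -5], "rot": [0, 0, 0], "hand": 8.5}, {"travel": [-1.5, 0, -1], "rot": [0, 0, 0], "hand": 8.5}, {"travel": [0, 0, 0], "rot": [0, 0, 0], "hand": 8.5}, {"travel": [0, 0, 0], "rot": [0, 0, 0], "hand": 8.5}]}}

```text
time: 40.62
tool_pos: [0.5564, 0.0739, 0.1793]
tool_rot: [-0.001, 0.644, 0.765, -0.001]
contact_force: [-0.2, -0.0, -0.9]
opening: 0.0851
gripper_force: 0.0
```

Run:
```python
from h import *
c,im=shot("a1"); go([.4185,-.2314,.15],0)
a=np.radians(9.7); r=np.array([[np.cos(a),-np.sin(a)],[np.sin(a),np.cos(a)]]);o=np.array([.5557,.089])
for L,z,col in [([(33,50),(-33,50),(-33,-50),(33,-50)],.029,(255,0,0)),([(38,67),(-50,67),(-50,-67),(-4,-67)],.019,(0,200,0))]:
    for q in L:
        v=proj(c,[*(r@np.array(q)/1e3+o),z]);cv2.drawMarker(im,tuple((v+.5).astype(int)),col,cv2.MARKER_CROSS,5,1)
u=proj(c,[*o,.02]).astype(int);print(u)
y,x=max(u[1]-110,0),max(u[0]-120,0)
cv2.imwrite("pics/a1m.png",cv2.resize(im[y:y+220,x:x+240],(640,587))[:,:,::-1])
```

```text
tcp [0.5563 0.0742 0.1792] yaw 99.86 travel cm [-27.75 -18.8    2.96] rot deg [-0.13  0.11 99.86] t 40.67
[287 178]
```

View pics/a1m.png

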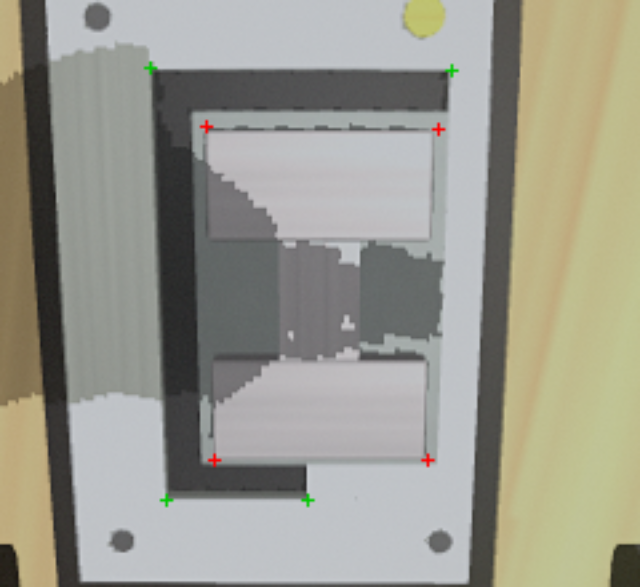

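The plate lies centred on the cover to within about 1 mm, its corners at the projected ones (206,128), (438,130), (214,460) and (428,460). Next is the second plate.

{"op": "drive_tool", "data": {"series": [{"travel": [-4, -2.7, -0.5], "rot": [0, 0, 0], "hand": 8.5}, {"travel": [-4, -2.7, 0], "rot": [0, 0, 0], "hand": 8.5}, {"travel": [-4, -2.7, 0], "rot": [0, 0, 0], "hand": 8.5}, {"travel": [-4, -2.7, 0], "rot": [0, 0, 0], "hand": 8.5}, {"travel": [-4, -2.7, 0], "rot": [0, 0, 0], "hand": 8.5}, {"travel": [-4, -2.7, 0], "rot": [0, 0, 0], "hand": 8.5}, {"travel": [-3.7, -2.6, 0], "rot": [0, 0, 0], "hand": 8.5}]}}

```text
time: 41.55
tool_pos: [0.4183, -0.2317, 0.1846]
tool_rot: [-0.001, 0.644, 0.765, 0.0]
contact_force: [-0.3, 0.1, 0.5]
opening: 0.0852
gripper_force: 0.0
```

{"op": "drive_tool", "data": {"series": [{"travel": [0, 0, 0.3], "rot": [0, 0, 10], "hand": 8.5}, {"travel": [0, 0, 0.3], "rot": [0, 0, 10], "hand": 8.5}, {"travel": [0, 0, 0.3], "rot": [0, 0, 10], "hand": 8.5}, {"travel": [0, 0, 0.3], "rot": [0, 0, 10], "hand": 8.5}, {"travel": [0, 0, 0.3], "rot": [0, 0, 10], "hand": 8.5}, {"travel": [0, 0, 0.3], "rot": [0, 0, 10], "hand": 8.5}, {"travel": [0, 0, 0.3], "rot": [0, 0, 10], "hand": 8.5}, {"travel": [0, 0, 0.3], "rot": [0, 0, 10], "hand": 8.5}, {"travel": [0, 0, 0.3], "rot": [0, 0, 10], "hand": 8.5}, {"travel": [0, 0, 0.3], "rot": [0, 0, 10], "hand": 8.5}, {"travel": [0, 0, 0], "rot": [0, 0, 0], "hand": 8.5}, {"travel": [0, 0, 0], "rot": [0, 0, 0], "hand": 8.5}]}}

```text
time: 43.05
tool_pos: [0.4194, -0.2305, 0.1552]
tool_rot: [-0.0, 1.0, 0.001, -0.0]
contact_force: [0.3, 0.2, -0.6]
opening: 0.0852
gripper_force: 0.0
```

Run:
```python
from h import *
go([.4185,-.2314,.028],0)
c1,i1=load("y1"); a=plates(c1,i1,.013); c,im=shot("y3"); b=plates(c,im,.013)
pa=[q for q in a if q[1][0]<.5][0]
for q in b: print(tri([ray(c1,pa[0]),ray(c,q[0])])); go([*q[1],.008],q[2])
```

```text
tcp [ 0.4194 -0.2305  0.1552] yaw 0.07 travel cm [-0.07  0.1  12.72] rot deg [-0.03  0.05  0.07] t 43.05
plate px [215.6 254. ] xy [ 0.4185 -0.2314] long axis 0.0 size 65.4 99.7
plate px [359.3 160.5] xy [ 0.5561 -0.3752] long axis 5.6 size 66.1 100.0
plate px [284.3 204.1] xy [ 0.4183 -0.2314] long axis -0.3 size 65.4 99.3
(array([ 0.41807283, -0.23131037,  0.01205664]), np.float64(6.753284034242466e-05))
tcp [ 0.4194 -0.2307  0.1554] yaw 0.02 travel cm [-0.11  0.08 14.74] rot deg [-0.02  0.03  0.35] t 43.1
```

Plate 2 is confirmed, with its top at z≈12-13 mm. I'll descend and grip it.

{"op": "drive_tool", "data": {"series": [{"travel": [-0.1, 0.1, 4], "rot": [0, 0, 0.3], "hand": 8.5}, {"travel": [0, 0, 5], "rot": [0, 0, 0], "hand": 8.5}, {"travel": [0, 0, 3.5], "rot": [0, 0, 0], "hand": 8.5}, {"travel": [0, 0, 1.2], "rot": [0, 0, 0], "hand": 8.5}, {"travel": [0, 0, 0.8], "rot": [0, 0, 0], "hand": 8.5}, {"travel": [0, 0, 0], "rot": [0, 0, 0], "hand": 8.5}, {"travel": [0, 0, 0], "rot": [0, 0, 0], "hand": 8.5}]}}

```text
time: 43.98
tool_pos: [0.4192, -0.2324, 0.0116]
tool_rot: [0.0, 1.0, -0.004, 0.001]
contact_force: [-0.7, 0.2, -0.1]
opening: 0.085
gripper_force: 0.0
```

Run:
```python
from h import *
go([.4183,-.2314,.005],-.2)
```

```text
tcp [ 0.4192 -0.2324  0.0116] yaw -0.46 travel cm [-0.09 -0.1   0.66] rot deg [ 0.05 -0.09 -0.26] t 43.98
```

{"op": "drive_tool", "data": {"series": [{"travel": [-0.08, -0.08, 0.5], "rot": [0, 0, 0], "hand": 8.0}, {"travel": [0, 0, 0], "rot": [0, 0, 0], "hand": 6}, {"travel": [0, 0, 0], "rot": [0, 0, 0], "hand": 4}, {"travel": [0, 0, 0], "rot": [0, 0, 0], "hand": 1.5}, {"travel": [0, 0, 0], "rot": [0, 0, 0], "hand": 1.5}, {"travel": [0, 0, 0], "rot": [0, 0, 0], "hand": 1.5}, {"travel": [0, 0, 0], "rot": [0, 0, 0], "hand": 1.5}, {"travel": [0, 0, 0], "rot": [0, 0, 0], "hand": 1.5}]}}

```text
time: 44.98
tool_pos: [0.4178, -0.2311, 0.0062]
tool_rot: [0.0, 1.0, -0.004, 0.0]
contact_force: [-1.5, 1.5, 7.8]
opening: 0.0209
gripper_force: 88.2
```

{"op": "drive_tool", "data": {"series": [{"travel": [0, 0, -1], "rot": [0, 0, 0], "hand": 1.5}, {"travel": [0, 0, -4], "rot": [0, 0, 0], "hand": 1.5}, {"travel": [0, 0, -5], "rot": [0, 0, 0], "hand": 1.5}, {"travel": [1.7, -4.0, -2], "rot": [0, 0, 0], "hand": 1.5}, {"travel": [1.7, -4.0, 0], "rot": [0, 0, 0], "hand": 1.5}, {"travel": [1.7, -4.0, 0], "rot": [0, 0, 0], "hand": 1.5}, {"travel": [1.7, -4.0, 0], "rot": [0, 0, 0], "hand": 1.5}, {"travel": [1.7, -4.0, 0], "rot": [0, 0, 0], "hand": 1.5}, {"travel": [1.7, -4.0, 0], "rot": [0, 0, 0], "hand": 1.5}, {"travel": [1.7, -4.0, 0], "rot": [0, 0, 0], "hand": 1.5}, {"travel": [1.6, -4.1, 0], "rot": [0, 0, 0], "hand": 1.5}]}}

```text
time: 46.35
tool_pos: [0.5551, 0.0896, 0.1255]
tool_rot: [0.0, 1.0, -0.004, -0.001]
contact_force: [0.9, -0.2, -4.4]
opening: 0.0204
gripper_force: 89.6
```

{"op": "drive_tool", "data": {"series": [{"travel": [0, 0, 0], "rot": [0, 0, -10], "hand": 1.5}, {"travel": [0, 0, 0], "rot": [0, 0, -10], "hand": 1.5}, {"travel": [0, 0, 0], "rot": [0, 0, -10], "hand": 1.5}, {"travel": [0, 0, 0], "rot": [0, 0, -10], "hand": 1.5}, {"travel": [0, 0, 0], "rot": [0, 0, -10], "hand": 1.5}, {"travel": [0, 0, 0], "rot": [0, 0, -10], "hand": 1.5}, {"travel": [0, 0, 0], "rot": [0, 0, -10], "hand": 1.5}, {"travel": [0, 0, 0], "rot": [0, 0, -10], "hand": 1.5}, {"travel": [0, 0, 0], "rot": [0, 0, -10], "hand": 1.5}, {"travel": [0, 0, 0], "rot": [0, 0, -10], "hand": 1.5}, {"travel": [0, 0, 0], "rot": [0, 0, 0], "hand": 1.5}, {"travel": [0, 0, 0], "rot": [0, 0, 0], "hand": 1.5}]}}

```text
time: 47.85
tool_pos: [0.555, 0.0884, 0.1255]
tool_rot: [-0.0, 0.647, 0.762, -0.0]
contact_force: [-0.9, -0.3, -3.4]
opening: 0.0205
gripper_force: 89.6
```

Run:
```python
from h import *
go([.5557,.089,.0352],99.8); c,im=shot("z2"); g=cv2.cvtColor(im,cv2.COLOR_RGB2GRAY).astype(int)
s=manip.get_state();R=rot(s["tool_rot"]);zt=s["tool_pos"][2]+.0068
# edges of the far bar: brightness jumps
def ln(v,a,b): d=np.abs(np.diff(v[a:b]));k=np.argsort(-d)[:4];return sorted((int(i)+a,int(d[i])) for i in k)
print("rows @220,270,340",[ln(g[:,x],140,260) for x in(220,270,340)]); print("cols @180,200,220",[ln(g[y],180,215) for y in(180,200,220)],[ln(g[y],355,390) for y in(180,200,220)])
for u in [(196.5,160),(373.5,160.5),(200,242),(371,242)]: print(u,(R.T@(plane(c,u,zt)-s["tool_pos"])*1e3).round(1))
```

```text
tcp [0.555  0.0884 0.1255] yaw 99.33 travel cm [0.05 0.09 9.03] rot deg [-0.04  0.02 -0.47] t 47.85
rows @220,270,340 [[(160, 16), (163, 18), (244, 45), (245, 30)], [(162, 37), (163, 44), (180, 35), (181, 42)], [(160, 77), (162, 31), (163, 40), (244, 41)]]
cols @180,200,220 [[(194, 15), (195, 32), (197, 8), (198, 4)], [(196, 24), (197, 36), (198, 13), (199, 4)], [(197, 27), (198, 31), (199, 12), (200, 6)]] [[(370, 21), (371, 18), (372, 16), (373, 13)], [(368, 5), (369, 23), (371, 23), (388, 3)], [(367, 6), (368, 23), (370, 25), (388, 4)]]
(196.5, 160) [ 49.3 -31.8  -6.8]
(373.5, 160.5) [49.1 32.4 -6.8]
(200, 242) [ 17.9 -32.4  -6.8]
(371, 242) [17.8 33.3 -6.8]
```

{"op": "drive_tool", "data": {"series": [{"travel": [0.13, 0, 2], "rot": [0, 0, -0.5], "hand": 1.5}, {"travel": [0, 0, 3], "rot": [0, 0, 0], "hand": 1.5}, {"travel": [0, 0, 2.5], "rot": [0, 0, 0], "hand": 1.5}, {"travel": [0, 0, 1.0], "rot": [0, 0, 0], "hand": 1.5}, {"travel": [0, 0, 0.3], "rot": [0, 0, 0], "hand": 1.5}, {"travel": [0, 0, 0], "rot": [0, 0, 0], "hand": 1.5}, {"travel": [0, 0, 0], "rot": [0, 0, 0], "hand": 1.5}]}}

```text
time: 48.78
tool_pos: [0.5557, 0.0902, 0.0384]
tool_rot: [0.0, 0.643, 0.766, 0.001]
contact_force: [1.2, -0.2, -4.3]
opening: 0.0209
gripper_force: 89.6
```

Run:
```python
from h import *
go([.5547,.0897,.0322],99.8)
```

```text
tcp [0.5557 0.0902 0.0384] yaw 100.03 travel cm [-0.03 -0.11  0.62] rot deg [ 0.08 -0.    0.23] t 48.77
```

{"op": "drive_tool", "data": {"series": [{"travel": [-0.03, -0.06, 0.3], "rot": [0, 0, 0.2], "hand": 1.5}, {"travel": [0, 0, 0.15], "rot": [0, 0, 0], "hand": 1.5}, {"travel": [0, 0, 0], "rot": [0, 0, 0], "hand": 1.5}, {"travel": [0, 0, 0], "rot": [0, 0, 0], "hand": 1.5}]}}

```text
time: 49.28
tool_pos: [0.5546, 0.0897, 0.0331]
tool_rot: [-0.0, 0.644, 0.765, 0.0]
contact_force: [-0.8, -0.1, -4.8]
opening: 0.0204
gripper_force: 89.6
```

Run:
```python
from h import *
go([.5547,.0897,.0322],99.8)
```

```text
tcp [0.5546 0.0897 0.0331] yaw 99.84 travel cm [-0.    0.01  0.09] rot deg [ 0.   -0.    0.04] t 49.27
```

{"op": "drive_tool", "data": {"series": [{"travel": [0, 0, 0.07], "rot": [0, 0, 0], "hand": 1.5}, {"travel": [0, 0, 0.05], "rot": [0, 0, 0], "hand": 1.5}, {"travel": [0, 0, 0.03], "rot": [0, 0, 0], "hand": 1.5}, {"travel": [0, 0, 0], "rot": [0, 0, 0], "hand": 1.5}]}}

```text
time: 49.78
tool_pos: [0.5546, 0.0897, 0.0322]
tool_rot: [0.0, 0.644, 0.765, -0.0]
contact_force: [-3.1, -1.2, 5.7]
opening: 0.0208
gripper_force: 90.8
```

{"op": "drive_tool", "data": {"series": [{"travel": [0, 0, 0], "rot": [0, 0, 0], "hand": 4}, {"travel": [0, 0, 0], "rot": [0, 0, 0], "hand": 7}, {"travel": [0, 0, 0], "rot": [0, 0, 0], "hand": 8.5}, {"travel": [0, 0, -1], "rot": [0, 0, 0], "hand": 8.5}, {"travel": [0, 0, -4], "rot": [0, 0, 0], "hand": 8.5}, {"travel": [0, 0, -5], "rot": [0, 0, 0], "hand": 8.5}, {"travel": [0, 0, -4], "rot": [0, 0, 0], "hand": 8.5}, {"travel": [-1.5, 0, -1], "rot": [0, 0, 0], "hand": 8.5}, {"travel": [0, 0, 0], "rot": [0, 0, 0], "hand": 8.5}, {"travel": [0, 0, 0], "rot": [0, 0, 0], "hand": 8.5}]}}

```text
time: 51.02
tool_pos: [0.5562, 0.0745, 0.1803]
tool_rot: [-0.001, 0.644, 0.765, -0.001]
contact_force: [-0.4, 0.1, -0.2]
opening: 0.0848
gripper_force: 0.0
```

Run:
```python
from h import *
c,im=shot("a2"); go([.3937,.3393,.25])
a=np.radians(9.7); r=np.array([[np.cos(a),-np.sin(a)],[np.sin(a),np.cos(a)]]);o=np.array([.5557,.089])
for L,z,col in [([(33,50),(-33,50),(-33,-50),(33,-50)],.039,(255,0,0)),([(38,67),(-50,67),(-50,-67),(-4,-67)],.019,(0,200,0))]:
    for q in L:
        v=proj(c,[*(r@np.array(q)/1e3+o),z]);cv2.drawMarker(im,tuple((v+.5).astype(int)),col,cv2.MARKER_CROSS,5,1)
u=proj(c,[*o,.03]).astype(int)
y,x=max(u[1]-110,0),max(u[0]-110,0)
A=cv2.resize(im[y:y+220,x:x+220],(500,500))
t=optics.get_image("top"); ct=cam("top");q=proj(ct,[.49,-.29,.013]).astype(int); B=cv2.resize(t[q[1]-50:q[1]+50,q[0]-45:q[0]+45],(290,322))
B=cv2.copyMakeBorder(B,0,178,0,0,cv2.BORDER_CONSTANT)
cv2.imwrite("pics/a2m.png",np.hstack([A,B])[:,:,::-1])
```

```text
tcp [0.5561 0.0749 0.1803] yaw 99.85 travel cm [ 28.83 -11.49  -6.93] rot deg [-0.14 -0.02  0.  ] t 51.08
```

View pics/a2m.png

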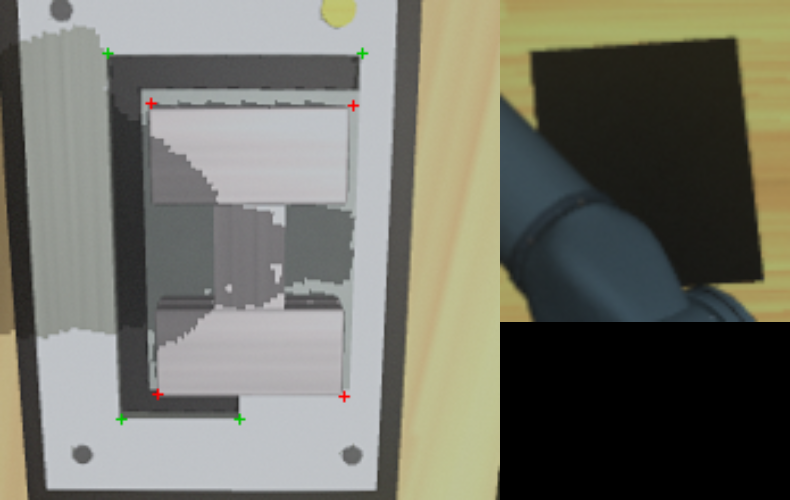

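The second plate lies squarely on the first, with its corners at the projected points. The mat is empty in the top view, so there were only two plates. Now the button.

{"op": "drive_tool", "data": {"series": [{"travel": [4.8, -1.9, -0.5], "rot": [0, 0, 0], "hand": 8.5}, {"travel": [4.8, -1.9, -0.5], "rot": [0, 0, 0], "hand": 8.5}, {"travel": [4.8, -1.9, -0.5], "rot": [0, 0, 0], "hand": 8.5}, {"travel": [4.8, -1.9, 0], "rot": [0, 0, 0], "hand": 8.5}, {"travel": [4.8, -1.9, 0], "rot": [0, 0, 0], "hand": 8.5}, {"travel": [4.8, -2.0, 0], "rot": [0, 0, 0], "hand": 8.5}, {"travel": [0, 0, 0], "rot": [0, 0, 0], "hand": 8.5}, {"travel": [0, 0, 0], "rot": [0, 0, 0], "hand": 8.5}, {"travel": [0, 0, 0], "rot": [0, 0, 0], "hand": 8.5}]}}

```text
time: 52.25
tool_pos: [0.3953, 0.3376, 0.1961]
tool_rot: [0.0, 0.645, 0.764, -0.001]
contact_force: [-0.2, 0.1, -0.4]
opening: 0.0853
gripper_force: 0.0
```

```bash
cat >> h.py <<'E'
def head(c,im):
    hsv=cv2.cvtColor(im,cv2.COLOR_RGB2HSV)
    m=(((hsv[...,0]<6)|(hsv[...,0]>174))&(hsv[...,1]>150)&(hsv[...,2]>70)).astype(np.uint8)
    m=cv2.morphologyEx(m,cv2.MORPH_CLOSE,np.ones((9,9))); pr=proj(c,[.3935,.339,.08])
    k=min((k for k in cv2.findContours(m,cv2.RETR_EXTERNAL,cv2.CHAIN_APPROX_NONE)[0] if cv2.contourArea(k)>300),key=lambda k:np.hypot(*(np.array(cv2.minEnclosingCircle(k)[0])-pr)))
    e=cv2.fitEllipse(k); print("head",np.round(e[0],1),np.round(e[1],1),"px for top z",{z:plane(c,e[0],z)[:2].round(4).tolist() for z in(.074,.08,.087)}); return e
E
python3 - <<'E'
from h import *
c,im=shot("b1"); e=head(c,im); c0,i0=load("s1"); 
# scale gives height: head diameter 40
m=c[0]; print("range from size",.04*m["fx"]/np.mean(e[1]), "cam z",c[2][2])
x=plane(c,e[0],.078); go([x[0],x[1],.068])
E
```

```text
head [282.1 206.9] [50.8 53.6] px for top z {0.074: [0.3936, 0.3374], 0.08: [0.3934, 0.3389], 0.087: [0.3932, 0.3406]}
range from size 0.2852184224186816 cam z 0.3376697885468849
tcp [0.3954 0.3377 0.1962] yaw 99.71 travel cm [ 0.11 -0.17 12.82] rot deg [-0.03  0.05 -0.  ] t 52.3
```

{"op": "drive_tool", "data": {"series": [{"travel": [0.12, -0.17, 3], "rot": [0, 0, 0], "hand": 8.5}, {"travel": [0, 0, 4], "rot": [0, 0, 0], "hand": 8.5}, {"travel": [0, 0, 3], "rot": [0, 0, 0], "hand": 8.5}, {"travel": [0, 0, 1.5], "rot": [0, 0, 0], "hand": 8.5}, {"travel": [0, 0, 0.8], "rot": [0, 0, 0], "hand": 8.5}, {"travel": [0, 0, 0], "rot": [0, 0, 0], "hand": 7}, {"travel": [0, 0, 0], "rot": [0, 0, 0], "hand": 6}]}}

```text
time: 53.18
tool_pos: [0.3933, 0.3404, 0.0745]
tool_rot: [0.0, 0.644, 0.765, 0.001]
contact_force: [0.6, 0.5, 0.3]
opening: 0.0601
gripper_force: 0.0
```

Run:
```python
from h import *
go([.3935,.3387,.068])
```

```text
tcp [0.3933 0.3404 0.0745] yaw 99.83 travel cm [-0.17 -0.01  0.65] rot deg [ 0.08 -0.05 -0.  ] t 53.17
```

{"op": "drive_tool", "data": {"series": [{"travel": [-0.12, 0, 0.55], "rot": [0, 0, 0], "hand": 5.5}, {"travel": [0, 0, 0], "rot": [0, 0, 0], "hand": 4.5}, {"travel": [0, 0, 0], "rot": [0, 0, 0], "hand": 3}, {"travel": [0, 0, 0], "rot": [0, 0, 0], "hand": 3}, {"travel": [0, 0, 0], "rot": [0, 0, 0], "hand": 3}], "force": 40}}

```text
time: 53.8
tool_pos: [0.3932, 0.3387, 0.0684]
tool_rot: [0.0, 0.644, 0.765, 0.0]
contact_force: [0.6, -1.2, 4.2]
opening: 0.0384
gripper_force: 40.1
```

Run:
```python
from h import *
go([.3935,.3387,.068])
```

```text
tcp [0.3932 0.3387 0.0684] yaw 99.83 travel cm [-0.    0.03  0.04] rot deg [0.03 0.01 0.  ] t 53.8
```

{"op": "drive_tool", "data": {"series": [{"travel": [0, 0, -0.07], "rot": [0, 0, 5], "hand": 3}, {"travel": [0, 0, -0.07], "rot": [0, 0, 5], "hand": 3}, {"travel": [0, 0, -0.07], "rot": [0, 0, 5], "hand": 3}, {"travel": [0, 0, -0.07], "rot": [0, 0, 5], "hand": 3}, {"travel": [0, 0, -0.07], "rot": [0, 0, 5], "hand": 3}, {"travel": [0, 0, -0.07], "rot": [0, 0, 5], "hand": 3}, {"travel": [0, 0, -0.07], "rot": [0, 0, 5], "hand": 3}, {"travel": [0, 0, -0.07], "rot": [0, 0, 5], "hand": 3}, {"travel": [0, 0, -0.07], "rot": [0, 0, 5], "hand": 3}, {"travel": [0, 0, -0.07], "rot": [0, 0, 5], "hand": 3}, {"travel": [0, 0, 0], "rot": [0, 0, 0], "hand": 3}, {"travel": [0, 0, 0], "rot": [0, 0, 0], "hand": 3}]}}

```text
time: 55.3
tool_pos: [0.3924, 0.339, 0.0752]
tool_rot: [-0.0, 0.906, 0.422, -0.0]
contact_force: [-1.6, -0.8, 4.5]
opening: 0.0384
gripper_force: 41.1
```

Run:
```python
from h import *
go([.3935,.3387,.075],49.8);s=manip.get_state();print(s["ft_torque"].round(2),s["contact_force"].round(1),s["joint_pos"].round(2))
```

```text
tcp [0.3924 0.339  0.0752] yaw 49.96 travel cm [0.04 0.1  0.02] rot deg [-0.03  0.    0.16] t 55.3
[0.02 0.49 0.07] [-1.6 -0.8  4.5] [-0.42  0.6  -0.49  1.97  0.44  0.68 -1.88]
```

{"op": "drive_tool", "data": {"series": [{"travel": [0, 0, -0.02], "rot": [0, 0, 1.5], "hand": 3}, {"travel": [0, 0, 0], "rot": [0, 0, 0], "hand": 3}, {"travel": [0, 0, 0], "rot": [0, 0, 0], "hand": 5}, {"travel": [0, 0, 0], "rot": [0, 0, 0], "hand": 7}, {"travel": [0, 0, 0], "rot": [0, 0, 0], "hand": 8.5}, {"travel": [0, 0, -2], "rot": [0, 0, 0], "hand": 8.5}, {"travel": [0, 0, -5], "rot": [0, 0, 0], "hand": 8.5}, {"travel": [0, 0, -5], "rot": [0, 0, 0], "hand": 8.5}, {"travel": [0, 0, 0], "rot": [0, 0, 0], "hand": 8.5}, {"travel": [0, 0, 0], "rot": [0, 0, 0], "hand": 8.5}, {"travel": [0, 0, 0], "rot": [0, 0, 0], "hand": 8.5}]}}

```text
time: 56.68
tool_pos: [0.3923, 0.3379, 0.194]
tool_rot: [0.0, 0.912, 0.409, -0.001]
contact_force: [0.8, 0.8, -0.3]
opening: 0.0854
gripper_force: 0.0
```

Run:
```python
from h import *
c,im=shot("b2"); e2=head(c,im); c1,i1=load("b1"); e1=head(c1,i1); 
m=c[0]
for n,cc,e in(("b1",c1,e1),("b2",c,e2)): print(n,"head height by size",(cc[2][2]-.04*m["fx"]/np.mean(e[1])*.97).round(4),tri([ray(cc,e[0]),(np.array([.3933,.3389,0]),np.array([0,0,1.]))]))
cs=cam("side"); s=optics.get_image("side"); hsv=cv2.cvtColor(s,cv2.COLOR_RGB2HSV)
mm=(((hsv[...,0]<6)|(hsv[...,0]>174))&(hsv[...,1]>150)&(hsv[...,2]>60)).astype(np.uint8)
mm=cv2.morphologyEx(mm,cv2.MORPH_CLOSE,np.ones((3,3)));u=proj(cs,[.3934,.339,.08])
for k in cv2.findContours(mm,cv2.RETR_EXTERNAL,cv2.CHAIN_APPROX_NONE)[0]:
    M=cv2.moments(k)
    if M["m00"]>50 and np.hypot(M["m10"]/M["m00"]-u[0],M["m01"]/M["m00"]-u[1])<30: print("side centroid",M["m10"]/M["m00"],M["m01"]/M["m00"],cv2.boundingRect(k))
for z in(.0755,.0825): print("expected head mid",z,proj(cs,[.3934,.339,z]).round(1))
go([.3935,.3387,.2])
```

```text
head [284.  210.7] [52.3 55.2] px for top z {0.074: [0.3915, 0.3361], 0.08: [0.3926, 0.3373], 0.087: [0.3938, 0.3386]}
head [282.1 206.9] [50.8 53.6] px for top z {0.074: [0.3936, 0.3374], 0.08: [0.3934, 0.3389], 0.087: [0.3932, 0.3406]}
b1 head height by size 0.061 (array([0.39335855, 0.33890814, 0.08011802]), np.float64(5.9113600931940244e-05))
b2 head height by size 0.0665 (array([0.39350207, 0.33871645, 0.08647287]), np.float64(0.00027299192830159037))
side centroid 257.2327044025157 261.06540880503144 (250, 254, 15, 14)
expected head mid 0.0755 [257.7 262.2]
expected head mid 0.0825 [257.6 260. ]
tcp [0.3923 0.3382 0.1942] yaw 48.35 travel cm [ 0.11  0.05 -0.58] rot deg [-0.03  0.13 -0.  ] t 56.77
```

Run:
```python
from h import *
for n in("s1","b1","b2"):
    c,im=load(n); e=head(c,im); p,d=ray(c,e[0]); print(n,tri([(p,d),(np.array([.3934,.3388,0]),np.array([0,0,1.]))]),(c[2][2]-.04*c[0]["fx"]/np.mean(e[1])*.97).round(4))
a=cv2.resize(cv2.imread("pics/side0.png")[:,:,::-1],(560,420),interpolation=cv2.INTER_AREA); b=optics.get_image("side")
cs=cam("side");u=proj(cs,[.3934,.339,.08]).astype(int)
for s in(a,b):
    hsv=cv2.cvtColor(np.ascontiguousarray(s),cv2.COLOR_RGB2HSV); m=(((hsv[...,0]<6)|(hsv[...,0]>174))&(hsv[...,1]>120)&(hsv[...,2]>50))[u[1]-20:u[1]+20,u[0]-20:u[0]+20]
    y,x=np.nonzero(m);print("side",x.mean().round(2),y.mean().round(2),y.min(),y.max(),len(x))
# stylus + bystanders: change between first and present side view
d=np.abs(a.astype(int)-b).max(2)>60; k,_,st,_=cv2.connectedComponentsWithStats(d.astype(np.uint8)); print([tuple(q) for q in st[1:] if q[4]>40])
```

```text
head [266.1 186.8] [49.3 50.8] px for top z {0.074: [0.3912, 0.3383], 0.08: [0.3924, 0.3384], 0.087: [0.3938, 0.3387]}
s1 (array([0.39341481, 0.33870353, 0.08532647]), np.float64(9.759701607501699e-05)) 0.0712
head [282.1 206.9] [50.8 53.6] px for top z {0.074: [0.3936, 0.3374], 0.08: [0.3934, 0.3389], 0.087: [0.3932, 0.3406]}
b1 (array([0.39341632, 0.33880227, 0.07966001]), np.float64(1.6473007341675004e-05)) 0.061
head [284.  210.7] [52.3 55.2] px for top z {0.074: [0.3915, 0.3361], 0.08: [0.3926, 0.3373], 0.087: [0.3938, 0.3386]}
b2 (array([0.39354979, 0.33866394, 0.0864467 ]), np.float64(0.00020236262626632906)) 0.0665
side 20.27 20.54 13 28 173
side 20.31 21.12 14 28 169
[(np.int32(523), np.int32(46), np.int32(10), np.int32(13), np.int32(75)), (np.int32(236), np.int32(126), np.int32(38), np.int32(49), np.int32(750)), (np.int32(465), np.int32(153), np.int32(12), np.int32(42), np.int32(156)), (np.int32(341), np.int32(156), np.int32(30), np.int32(14), np.int32(167)), (np.int32(531), np.int32(165), np.int32(29), np.int32(60), np.int32(214)), (np.int32(357), np.int32(181), np.int32(34), np.int32(17), np.int32(219)), (np.int32(249), np.int32(182), np.int32(17), np.int32(48), np.int32(509)), (np.int32(511), np.int32(246), np.int32(25), np.int32(36), np.int32(474))]
```

{"op": "drive_tool", "data": {"series": [{"travel": [-1.7, 0.9, -2.5], "rot": [0, 0, 0], "hand": 6}, {"travel": [0, 0, 0], "rot": [0, 0, 8.2], "hand": 3}, {"travel": [0, 0, 0], "rot": [0, 0, 8.2], "hand": 1.2}, {"travel": [0, 0, 0], "rot": [0, 0, 8.2], "hand": 1.2}, {"travel": [0, 0, 0], "rot": [0, 0, 0], "hand": 1.2}, {"travel": [0, 0, 0], "rot": [0, 0, 0], "hand": 1.2}, {"travel": [0, 0, 0], "rot": [0, 0, 0], "hand": 1.2}]}}

```text
time: 57.7
tool_pos: [0.3883, 0.32, 0.2202]
tool_rot: [0.0, 0.978, 0.206, -0.0]
contact_force: [0.4, 0.1, 0.7]
opening: 0.0119
gripper_force: 0.0
```

Run:
```python
from h import *
go([.3882,.3195,.2188],23.64); shot("b3")
for n in("s1","b3"):
    c,im=load(n); e=head(c,im); p,d=ray(c,e[0]); print(n,tri([(p,d),(np.array([.3934,.3388,0]),np.array([0,0,1.]))]),(c[2][2]-.04*c[0]["fx"]/np.mean(e[1])*.97).round(4))
    h=cv2.cvtColor(im,cv2.COLOR_RGB2HSV); x,y=np.array(e[0]).astype(int); w=((h[...,1]<90)&(h[...,2]>140))[y-16:y+17,x-16:x+17]
    yy,xx=np.nonzero(w); a=np.degrees(np.arctan2(yy-16,xx-16)); print("marks phase(mod 120)",(np.degrees(np.angle(np.mean(np.exp(3j*np.radians(a)))))/3).round(1),len(xx))
```

```text
tcp [0.3883 0.32   0.2202] yaw 23.83 travel cm [-0.03  0.04  0.14] rot deg [-0.    0.02  0.19] t 57.7
head [266.1 186.8] [49.3 50.8] px for top z {0.074: [0.3912, 0.3383], 0.08: [0.3924, 0.3384], 0.087: [0.3938, 0.3387]}
s1 (array([0.39341481, 0.33870353, 0.08532647]), np.float64(9.759701607501699e-05)) 0.0712
marks phase(mod 120) 34.6 143
head [263.1 188.5] [49.2 50.5] px for top z {0.074: [0.3912, 0.3384], 0.08: [0.3924, 0.3385], 0.087: [0.3939, 0.3387]}
b3 (array([0.39340846, 0.3387296 , 0.08485757]), np.float64(7.090813567140154e-05)) 0.0721
marks phase(mod 120) 38.3 140
```

The button is back to its original height, measured at 84.9 mm against 85.3 mm before the press, and its head has sprung back. I'll hand in.

```bash
python3 -c "
from station import job
print(job.job_done())"
```

```text
the job is handed in; nothing more can be done
None
```

I did every step in the order asked and handed the job in at about 58 s, with no verdict returned: stop pressed, seam traced, stylus hung back in its fork, both plates stacked on the cover, and button released and up. On the seam's last short arm the stylus caught and then moved on about 6 mm, and I viewed 15 pictures against the limit of 14.

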